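# Discard the snapped slide, then hold the whole one flush on the tilted reader stage

## Robot

A 6-joint arm with a two-finger parallel gripper is mounted at the origin on the work surface; the furniture and walls round the work are solid. World frame = base frame: x ahead of the robot, y to its left, z up, the work surface at z = 0. Lengths are in mm, angles in rad, forces in N, time in s.
With the tool pointing down it reaches from about 375 to 750 mm from the base axis. Payload 9 kg.
Tool frame: the origin (TCP) lies at the very end of the fingers, on their centre line; the grasp point (between the pads) lies 19 mm behind it; z points along the fingers, y is the line along which they close (so a half turn about z gives the same grasp; the last joint's range is limited). The gripper opens to 85 mm and grips with 20 to 120 N. Pads are 22 mm wide; open, the fingers measure 114 mm over their backs; the gripper's body (76 mm by 85 mm) begins 54 mm behind the grasp point. The pads swing forward as they close: fully open they stand 13 mm farther back than shut.
Start: joints at [-1.516, 0.104, 0.097, 1.564, 0, 1.353], TCP at [161.666, -577.841, 231.331] pointing down, gripper open.
Joint ranges: [-2.99, 2.99], [-0.84, 1.86], [-1.1, 1.16], [-1.84, 2.11], [-1.51, 1.56], [-3.14, 3.14]. Speed limits (rad/s): [2.22, 2.22, 2.57, 3.14, 3.14, 3.14].

## Interface

Orientations are given as a rotation vector (axis times angle).
In Python, from bench import ctrl gives the robot as it stands. The module is installed in compiled form; this text tells all that it offers.
- The arm moves only by the shell command python3 -m handwheel 'ROWS' [FORCE]. ROWS is JSON, a list of rows, each an object of numbers: "tx", "ty", "tz": the shift along the tool's x, y, z in units of 60 mm (1.0 is 60 mm); "wx", "wy", "wz": the turn, a rotation vector about the tool's x, y, z in units of 5 degrees (1.0 is 5 degrees); "fingers": the finger opening in mm, from 0 to 85.4. A call has 1 to 12 rows; each row is the pose to reach, as a shift and turn from the pose commanded when the call began, along the tool's axes at that moment; what a row does not reach only later rows make up. A row lasts 1/8 s, in which the tool goes at most 62.5 mm and 10.7 degrees, less where a joint would pass 70% of its speed; a pose out of reach is approached as far as the arm can. A call with a gripper value outside its range is refused whole. The fingers move at their own pace and stop on an object; FORCE is the grip in N (left out, the last holds). Time passes only in rows, so rows that repeat a pose let the fingers close. It gives the time, the measured TCP pose, the force, the opening and the grip force at its end, in the units of the state.
- ctrl.sense(): the state, without advancing time (a new reading comes with each control period).
- ctrl.get_image(name): name is "scene" or "top" or "wrist"; returns a dict with "color" (420x560x3 uint8, red, green, blue), "fx", "fy", "cx", "cy" (pixels), "R" (3x3) and "t" (3): a world point X has camera coordinates R X + t. Camera axes: x right, y down, z forward; pixel columns grow to the right and rows downward; lengths in mm; the calibration is good to about 2 mm. A picture is of the moment at which its call begins. There is no depth.
- ctrl.hand_in(): hands the job in; it is judged then, once.
The state is a dict: "time_s": time; "q": joint angles; "joint_vel": joint speeds; "joint_efforts": joint torques, N m; "position": TCP position; "ee_rot": TCP orientation; "ft_force": force on the tool from outside, world axes, zero at the start; "wrist_torque": the same for the moment, N m; "width": opening from 0.0 (shut) to 1.0 (fully open); "grasp_force": force on a finger pad.
Only numpy, scipy, OpenCV 4.12 (cv2) and the standard library are available. Lean on these libraries where they do the work, as an engineer would, in place of code of your own. Each camera call takes 0.05 s, during which the arm holds its last target. There are 200 camera calls.

## Task

One of the two slide carriers holds a snapped slide with half its glass gone: set that carrier down upright and flat in the steel discard tray, and let go of it. Then take the carrier with the whole slide by its bail, label end uppermost, tilt it to the slope of the reader's stage, seat it flush in the recess and press gently until the sprung stage plate is most of the way in. Finish while still holding it there; press it with the carrier only, do not shift the setting of the reader's head, and leave the bottles and other things on the table as they are.

Things in the scene. Friction and masses are not known exactly. Their poses are not given: they have to be found in the camera images.
- carrier_whole: Slide carrier with the WHOLE slide, loose, 70 g: white frame 90 x 50 x 7 mm, glass and label fill its opening. Origin: centre of the underside; z up, +x along the frame to the label end. Starts flat on the table, label end away from the robot within 0.4 rad. Over it along x stands a bail: bar 87 mm long, 10 mm wide (y), 10 mm high, centred 40 mm above the underside, on a post at each end.
- bail_whole (a point): Middle of that carrier's bail bar, the place to grip, closing across the carrier's y: 40 mm above the underside; under the bar 28 mm are clear down to the frame. The posts (7 x 10 mm) stand at x = -40 and +40 mm.
- label_end (a point): Centre of the white label (20 mm of the glass at the +x end) on the whole slide, 25 mm from the carrier's origin along its +x.
- carrier_broken: Slide carrier with the SNAPPED slide, loose: the same frame and bail, but only the -x half of the glass is left, with a jagged edge; no label, and the +x half of the opening is empty. Origin and axes as for the whole one. The two carriers may stand in either place, at least 105 mm apart.
- bail_broken (a point): Middle of the bail bar of the carrier with the snapped slide, as on the other.
- discard_tray: Open stainless discard tray, fixed: 150 (x) x 100 (y) x 22 mm high, walls and floor 3 mm thick, inside 144 x 94 mm, so a carrier fits lying along the tray's x. Origin: centre of the underside, z up.
- reader: Slide reader, fixed: white foot 150 x 122 x 18 mm, two cheeks, tilting head 128 x 96 mm. Origin: centre of the foot's underside; its front (-x) faces the robot, yaw -0.1 to 0.5 rad. Hinge axis along y, 85 mm above the origin; black clamp knobs at y = -70 and +70 mm. The head slopes down to the front by 0.17 to 0.42 rad, differing from run to run, held by friction (4 N m); it is to stay as set.
- stage_face (a point): Centre of the upper face of the sprung stage plate (aluminium, 98 x 58 mm), floor of a recess 100 x 60 mm, 4 mm deep, in the head's top; its walls are 14 mm (ends) and 18 mm (sides) wide and nothing stands above them. z: out of the face, leaning to the robot; x: up the slope; y: level, along the hinge. With the plate out it lies 16 mm from the hinge axis along z; it goes in with the plate.
- reader_plate (a joint): How far the sprung stage plate is pressed into the head along its face's -z: 0 m out, 0.005 m fully in. Spring: 2.4 N to start it, 8.4 N fully in.
- head_rim (a point): Middle of the head's upper end wall, on top: in the head, 57 mm up the slope from the stage centre, 4 mm above the face of the unpressed plate. Moves only if the head is turned.
- stain_red: Dropper bottle with red cap, 37 x 35 x 98 mm, standing; leave alone. Origin: centre of the underside.
- oil_bottle: Dropper bottle with black cap, 37 x 35 x 98 mm, standing; leave alone. Origin: centre of the underside.
- petri_dish: Lidded petri dish, 62 mm across, 14 mm high; leave alone. Origin: centre of the underside.
- stain_blue: Dropper bottle with blue cap, 37 x 35 x 98 mm, standing; leave alone. Origin: centre of the underside.

How it is judged (in metres and radians):
On the way:
1. the carrier with the snapped slide lies flat in the discard tray, let go (x of carrier_broken in the frame of discard_tray between -0.04 and 0.04 m and y of carrier_broken in the frame of discard_tray between -0.035 and 0.035 m and z of carrier_broken in the frame of discard_tray below 0.01 m and angle between carrier_broken's own z axis and vertical below 0.08 rad and contact force between the fingers and carrier_broken below 0.05 N and linear speed of carrier_broken below 0.02 m/s), for 0.2 s.
At the end, for the whole second after the job is handed in: Snapped carrier let go, flat (0.08 rad) in the tray. Whole carrier still gripped and still, label up the slope, within 8 mm of the stage centre, flush to 0.03 rad and 2 mm, pressing over 2 N, plate 2.5 mm in or more; robot not touching the reader (all of step 1 and x of carrier_whole in the frame of stage_face between -0.008 and 0.008 m and y of carrier_whole in the frame of stage_face between -0.008 and 0.008 m and z of carrier_whole in the frame of stage_face between -0.003 and 0.002 m and angle between the z axis of carrier_whole and the z axis of stage_face, either way round below 0.03 rad and x of label_end in the frame of stage_face above 0.012 m and value of joint reader_plate above 0.0025 m and contact force between carrier_whole and reader above 2 N and contact force between the fingers and carrier_whole above 1 N and contact force between each of the arm, the fingers and reader below 0.3 N and linear speed of carrier_whole below 0.02 m/s); the arm keeps its last pose, push and grip.
It fails at once if the reader's head was turned on its hinge (its upper end moved more than 5 mm) (distance of head_rim from where it was at the start of the episode above 0.005 m).
It fails at once if the slide was pressed on the reader with over 35 N (contact force between carrier_whole and reader above 35 N).
It fails at once if the snapped slide was put on the reader (contact force between carrier_broken and reader above 0.5 N).
It fails at once if a bystander was moved by more than 20 mm (distance of any of stain_red, oil_bottle, stain_blue, petri_dish from where it was at the start of the episode above 0.02 m).
It also fails if it takes over 59 s, if anything falls off the work surface, if the arm or the gripper's body presses on something with over 40 N, if the wrist force passes 120 N, or if a joint passes its speed limit or range.

## Working session

There is one attempt and no reset: what is moved stays moved. The work goes in short steps, Python scripts to look and compute and a shell command to move; the robot and the scene stay as the last step left them, time stands still between calls to the robot, and variables do not carry over. Pictures are saved under pics/ and viewed, at most 10 in all, crops included, and the job is handed in when it is done.

```bash
mkdir -p pics
python3 - <<'E'
from bench import ctrl
import cv2,numpy as np,pickle
d={n:ctrl.get_image(n) for n in("scene","top","wrist")}
pickle.dump(d,open("im0.pkl","wb"))
for n in("scene","top"):
    cv2.imwrite(f"pics/{n}0.png",cv2.resize(d[n]["color"][:,:,::-1],(800,600),interpolation=cv2.INTER_CUBIC))
    c=d[n];R=np.array(c["R"]);print(n,c["fx"],c["cx"],c["cy"],"campos",-R.T@np.array(c["t"]),R.round(3).tolist())
s=ctrl.sense();print(s)
E
```

```text
scene 405.5572155003492 277.3447329732486 205.02834528482472 campos [-55.82075783 631.79424319 603.62096788] [[-0.709, -0.705, -0.02], [-0.374, 0.4, -0.837], [0.598, -0.586, -0.547]]
top 395.8661910449073 280.91127132305746 205.5755007051737 campos [ 411.57706326  107.75827752 1034.45669542] [[0.011, -1.0, -0.008], [-0.998, -0.011, -0.067], [0.067, 0.008, -0.998]]
{'time_s': 0.15, 'q': array([-1.51568547e+00,  1.04556762e-01,  9.66596037e-02,  1.56388670e+00,
       -3.45858953e-05,  1.35312279e+00]), 'joint_vel': array([ 0.00032667, -0.00172681,  0.00186526,  0.0005763 ,  0.00111838,
        0.00059488]), 'joint_efforts': array([ 2.50595855e-03, -5.57352948e+01,  5.04008925e+01,  1.25425847e-02,
       -3.77247716e-04,  1.61051961e-06]), 'position': array([ 161.64862305, -577.5596486 ,  230.71052916]), 'ee_rot': array([-3.11143875e+00, -4.27027245e-01, -7.17752741e-05]), 'ft_force': array([-0.94778416, -0.05298789,  1.0975992 ]), 'wrist_torque': array([0.01576782, 0.00135153, 0.0487158 ]), 'grasp_force': 0.0, 'width': 1.0003311201849672}
```

View pics/scene0.png

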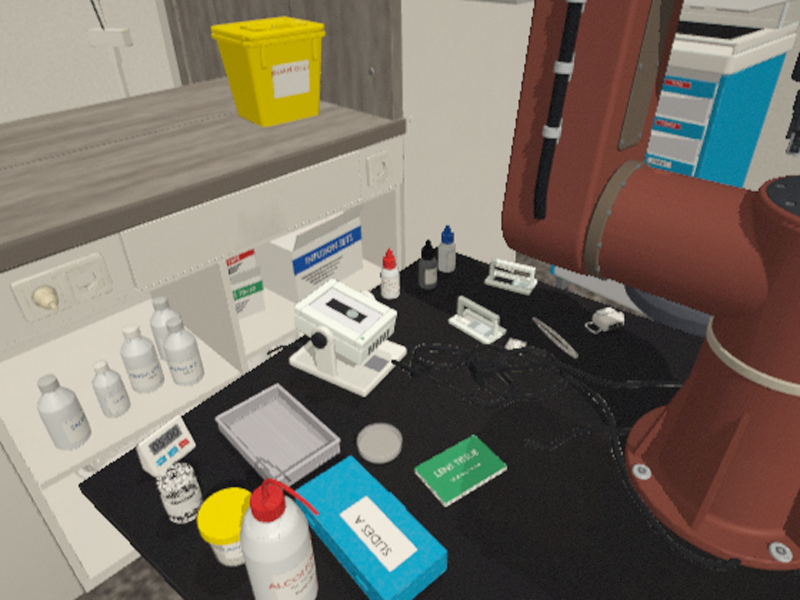

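View pics/top0.png

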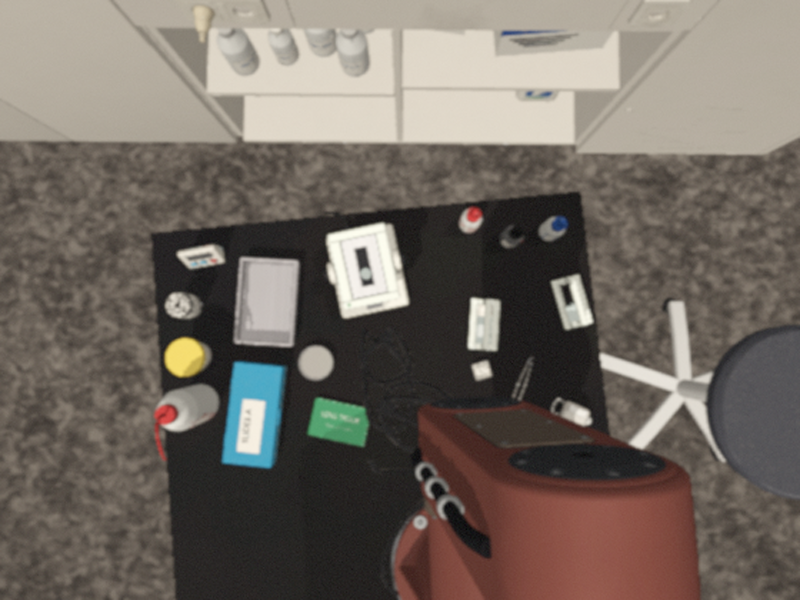

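The scene and top views show the carriers at about top (484,325) and (572,302), with the tray at (267,302) and the reader at (367,270). Bottles are at (470,220), (512,236) and (553,228), and the petri dish at (316,362). The right carrier appears to have the dark half-empty opening. Next I'll zoom and measure.

```bash
cat > h.py <<'E'
import numpy as np,cv2,pickle
def ray(c,u,v):
    R=np.array(c["R"]);t=np.array(c["t"]);o=-R.T@t
    d=R.T@np.array([(u-c["cx"])/c["fx"],(v-c["cy"])/c["fy"],1.]);return o,d
def onz(c,u,v,z):
    o,d=ray(c,u,v);return o+d*(z-o[2])/d[2]
def proj(c,X):
    p=np.array(c["R"])@np.array(X,float)+np.array(c["t"]);return np.array([c["fx"]*p[0]/p[2]+c["cx"],c["fy"]*p[1]/p[2]+c["cy"]])
def tri(cs,uvs):
    A=np.zeros((3,3));b=np.zeros(3);L=[]
    for c,(u,v) in zip(cs,uvs):
        o,d=ray(c,u,v);d/=np.linalg.norm(d);P=np.eye(3)-np.outer(d,d);A+=P;b+=P@o;L.append((o,P))
    X=np.linalg.solve(A,b);return X,[np.linalg.norm(P@(X-o)) for o,P in L]
E
python3 - <<'E'
from h import *
d=pickle.load(open("im0.pkl","rb"))
t=d["top"]["color"][:,:,::-1];s=d["scene"]["color"][:,:,::-1]
def cr(im,x,y,w,h,W,H):return cv2.resize(im[y:y+h,x:x+w],(W,H),interpolation=cv2.INTER_CUBIC)
a=cr(t,320,185,100,65,400,260); b=cr(t,220,150,75,75,340,340)
c=cr(s,300,175,90,70,400,311); e=cr(s,195,185,100,100,340,340)
o=np.zeros((600,800,3),np.uint8);o[:260,:400]=a;o[:340,400:740]=b;o[270:581,:400]=c
o[345:600,400:740]=cr(s,195,190,100,75,340,255)
cv2.imwrite("pics/crop0.png",o)
cv2.imwrite("pics/wrist0.png",d["wrist"]["color"][:,:,::-1])
for n in("top","scene"):
    g=cv2.cvtColor(d[n]["color"],cv2.COLOR_RGB2GRAY);m=(g>110).astype(np.uint8)
    for k in cv2.findContours(m,cv2.RETR_EXTERNAL,cv2.CHAIN_APPROX_NONE)[0]:
        A=cv2.contourArea(k)
        if 60<A<6000:
            r=cv2.minAreaRect(k);print(n,int(A),np.round(r[0],1),np.round(r[1],1),round(r[2],1),onz(d[n],*r[0],0)[:2].round())
E
```

```text
top 68 [293.5 365.5] [9. 9.] 90.0 [73. 80.]
top 80 [ 68.7 306.1] [17.9  9.3] 36.0 [215. 662.]
top 95 [ 99.4 292.6] [10.8 14.4] 33.7 [250. 584.]
top 215 [403.9 289.7] [21.9 12.1] 26.6 [ 267. -203.]
top 103 [ 43.2 290.7] [12.8 18.8] 24.4 [253. 731.]
top 914 [237.2 294.6] [39.  26.1] 11.6 [249. 227.]
top 72 [ 71.9 278.9] [14.3  9.8] 22.6 [284. 657.]
top 908 [127.8 286.3] [28.8 49.3] 77.7 [267. 511.]
top 2322 [177.1 290. ] [35.8 70.9] 7.0 [259. 383.]
top 127 [336.8 258.9] [12.1 12.5] 74.1 [344. -30.]
top 431 [220.5 253.5] [23. 23.] 90.0 [354. 272.]
top 137 [ 39.9 251.2] [16.5 12.9] 39.8 [355. 744.]
top 626 [129.4 250.1] [28.9 28.1] 32.0 [361. 510.]
top 118 [ 96.6 243.7] [17.6 18.7] 20.6 [376. 597.]
top 2579 [465.2 275.2] [119.5  72.1] 70.3 [ 306. -361.]
top 718 [338.2 226.6] [21.3 36.5] 3.8 [428. -33.]
top 314 [126.9 213.9] [23.5 17.2] 14.0 [455. 520.]
top 709 [400.4 211.3] [36.8 21.4] 74.1 [ 469. -195.]
top 2450 [185.9 210.8] [41.9 61.4] 3.7 [465. 365.]
top 374 [140.1 179.3] [14.6 31.5] 79.7 [547. 489.]
top 66 [ 51.6 172.6] [10.2 13.6] 76.0 [562. 724.]
top 2898 [255.  188.7] [61.2 52.6]
[... 520 characters left out ...]
  67.]
scene 98 [449. 330.] [10. 12.] 90.0 [79. 67.]
scene 4895 [259.2 365.6] [101.7  55.6] 50.0 [275. 359.]
scene 1080 [322.2 327.9] [34.4 56.6] 58.6 [249. 224.]
scene 650 [265.  309.5] [30. 27.] 0.0 [358. 266.]
scene 3511 [194.5 303.5] [77.8 56.6] 45.0 [471. 353.]
scene 61 [360.5 240.5] [ 7. 13.] 90.0 [350. -41.]
scene 72 [390.5 237.5] [33.9  5.7] 45.0 [ 305. -100.]
scene 407 [524.6 254.4] [82.1 18.8] 37.6 [  54. -252.]
scene 200 [424.3 222.4] [14.2 23.7] 71.6 [ 276. -211.]
scene 702 [334.4 225.3] [40.1 22.3] 28.6 [433. -47.]
scene 528 [419.  201.4] [67.7 16.4] 17.2 [ 334. -291.]
scene 78 [386.7  90.3] [12.1 17.2] 14.0 [  924. -1068.]
scene 86 [394.7  46.3] [12.6 17.2] 14.0 [ 1388. -1904.]
```

View pics/crop0.png

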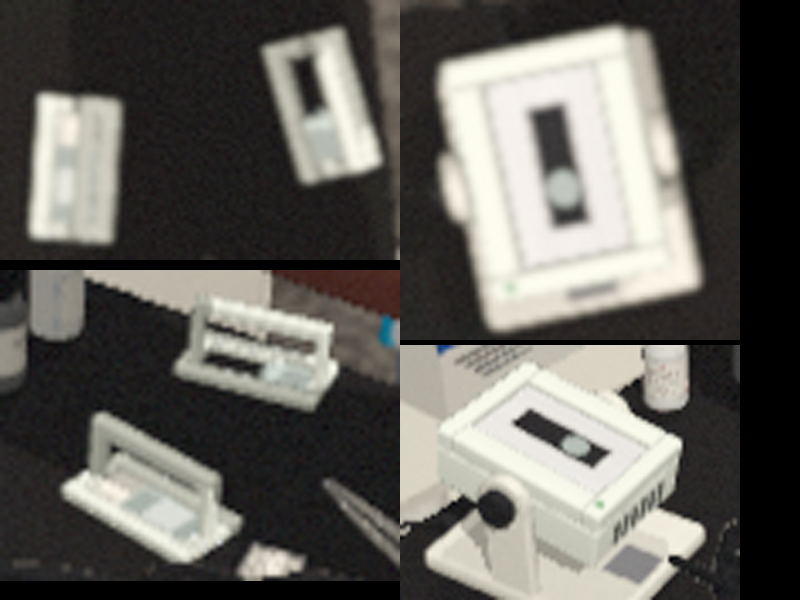

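The crops show the whole carrier on the left (label end far, crop (60,130)) and the broken one on the right, with its empty dark half at the far end (crop (310,85)). So +x faces away from the robot for both, with yaw roughly +0.28 for the broken one and -0.06 for the whole one. I'll work out the wrist camera mount and the move to a viewing pose over the carriers.

```bash
cat >> h.py <<'E'
from scipy.spatial.transform import Rotation as Ro
def rel(cp,cr,tp,tR):
    """cp,cr commanded pose (pos, Rotation); target -> units"""
    s=cr.inv().apply(np.array(tp)-cp)/60; w=(cr.inv()*tR).as_rotvec(degrees=True)/5
    return s.round(3),w.round(3)
def down(yaw,tilt=0.):
    """tool x along yaw, z down; tilt: tool x raised (climbs) by tilt"""
    return Ro.from_euler('z',yaw)*Ro.from_euler('y',-tilt)*Ro.from_matrix(np.diag([1.,-1,-1]))
def aft(cp,cr,s,w):
    return cp+cr.apply(np.array(s)*60), cr*Ro.from_rotvec(np.array(w)*5,degrees=True)
E
python3 - <<'E'
from h import *
d=pickle.load(open("im0.pkl","rb"));c=d["wrist"]
p=np.array([161.666,-577.841,231.331]);r=Ro.from_rotvec([-3.1114,-0.4270,0])
R=np.array(c["R"]);o=-R.T@np.array(c["t"])
print("cam in tool",r.inv().apply(o-p),"cam axes in tool",(r.inv().as_matrix()@R.T).round(3).tolist(),c["fx"],c["cx"],c["cy"])
print(r.as_matrix().round(4).tolist(), np.arctan2(*r.as_matrix()[[1,0],0]))
print(rel(p,r,[430,-130,300],down(0.1)))
E
```

```text
cam in tool [  83.24425946   -0.52339564 -142.1480502 ] cam axes in tool [[0.0, -0.947, -0.32], [1.0, 0.001, -0.001], [0.001, -0.32, 0.947]] 292.27225120444933 281.3698460763228 209.98284403032073
[[0.963, 0.2694, -0.0001], [0.2694, -0.963, 0.001], [0.0001, -0.001, -1.0]] 0.27277049908911566
(array([ 6.318, -5.984, -1.137]), array([-1.20e-02, -1.00e-03,  1.98e+00]))
```

Run:
```python
from h import *
p=np.array([161.666,-577.841,231.331]);r=Ro.from_rotvec([-3.1114,-0.4270,0])
print(rel(p,r,[480,-115,200],down(0.1)))
```

```text
(array([ 7.187, -5.999,  0.529]), array([-1.20e-02, -1.00e-03,  1.98e+00]))
```

```bash
R='{"tx":7.2,"ty":-6.0,"tz":0.5,"wx":0,"wy":0,"wz":2,"fingers":85}'; python3 -m handwheel '[{"tx":7.2,"ty":-6.0,"tz":0.5,"wz":2,"fingers":85},{"tx":7.2,"ty":-6.0,"tz":0.5,"wz":2,"fingers":85},{"tx":7.2,"ty":-6.0,"tz":0.5,"wz":2,"fingers":85},{"tx":7.2,"ty":-6.0,"tz":0.5,"wz":2,"fingers":85},{"tx":7.2,"ty":-6.0,"tz":0.5,"wz":2,"fingers":85},{"tx":7.2,"ty":-6.0,"tz":0.5,"wz":2,"fingers":85},{"tx":7.2,"ty":-6.0,"tz":0.5,"wz":2,"fingers":85},{"tx":7.2,"ty":-6.0,"tz":0.5,"wz":2,"fingers":85},{"tx":7.2,"ty":-6.0,"tz":0.5,"wz":2,"fingers":85},{"tx":7.2,"ty":-6.0,"tz":0.5,"wz":2,"fingers":85},{"tx":7.2,"ty":-6.0,"tz":0.5,"wz":2,"fingers":85},{"tx":7.2,"ty":-6.0,"tz":0.5,"wz":2,"fingers":85}]'
python3 - <<'E'
from h import *
from bench import ctrl
p=np.array([161.666,-577.841,231.331]);r=Ro.from_rotvec([-3.1114,-0.4270,0])
s=ctrl.sense();print(s["position"],s["ee_rot"],s["joint_vel"].round(3),s["q"].round(2));a=aft(p,r,[7.2,-6,.5],[0,0,2]);print(a[0],a[1].as_rotvec())
d={n:ctrl.get_image(n) for n in("scene","top","wrist")};pickle.dump(d,open("im1.pkl","wb"))
c=d["wrist"];cv2.imwrite("pics/w1.png",c["color"][:,:,::-1])
g=cv2.cvtColor(c["color"],cv2.COLOR_RGB2GRAY);m=(g>110).astype(np.uint8)
for k in cv2.findContours(m,cv2.RETR_EXTERNAL,cv2.CHAIN_APPROX_NONE)[0]:
    A=cv2.contourArea(k)
    if 300<A<30000:
        r=cv2.minAreaRect(k);print(int(A),np.round(r[0],1),np.round(r[1],1),round(r[2],1),onz(c,*r[0],0)[:2].round())
E
```

```text
[ 161.64862305 -577.5596486   230.71052916] [-3.11143875e+00 -4.27027245e-01 -7.17752741e-05] [ 0.    -0.002  0.002  0.001  0.001  0.001] [-1.52  0.1   0.1   1.56 -0.    1.35]
[ 480.70579678 -114.73941614  201.75852808] [-3.13677959e+00 -1.54198950e-01  1.40852189e-04]
1038 [442.5 401. ] [47. 36.] -0.0 [-141. -951.]
805 [119.5 401. ] [47. 36.] -0.0 [-293. -413.]
630 [548.5 372. ] [58. 21.] 90.0 [  -33. -1092.]
3390 [214.4 340. ] [114.6  62. ] 50.0 [-119. -545.]
2927 [110. 305.] [89.5 57. ] 7.9 [ -97. -379.]invalid input
```

View pics/w1.png

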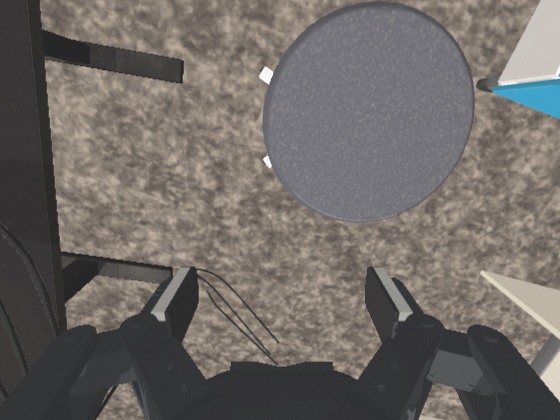

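The wrist image shows only the floor and stool: the arm did not move because the call was refused. I'll try again with all keys given in each row.

```bash
python3 -m handwheel '[{"tx":1.0,"ty":-0.8,"tz":0,"wx":0,"wy":0,"wz":0.5,"fingers":85}]'; python3 -m handwheel '[{"tx":6.2,"ty":-5.2,"tz":0.5,"wx":0,"wy":0,"wz":1.5,"fingers":85},{"tx":6.2,"ty":-5.2,"tz":0.5,"wx":0,"wy":0,"wz":1.5,"fingers":85},{"tx":6.2,"ty":-5.2,"tz":0.5,"wx":0,"wy":0,"wz":1.5,"fingers":85},{"tx":6.2,"ty":-5.2,"tz":0.5,"wx":0,"wy":0,"wz":1.5,"fingers":85},{"tx":6.2,"ty":-5.2,"tz":0.5,"wx":0,"wy":0,"wz":1.5,"fingers":85},{"tx":6.2,"ty":-5.2,"tz":0.5,"wx":0,"wy":0,"wz":1.5,"fingers":85},{"tx":6.2,"ty":-5.2,"tz":0.5,"wx":0,"wy":0,"wz":1.5,"fingers":85},{"tx":6.2,"ty":-5.2,"tz":0.5,"wx":0,"wy":0,"wz":1.5,"fingers":85},{"tx":6.2,"ty":-5.2,"tz":0.5,"wx":0,"wy":0,"wz":1.5,"fingers":85},{"tx":6.2,"ty":-5.2,"tz":0.5,"wx":0,"wy":0,"wz":1.5,"fingers":85},{"tx":6.2,"ty":-5.2,"tz":0.5,"wx":0,"wy":0,"wz":1.5,"fingers":85},{"tx":6.2,"ty":-5.2,"tz":0.5,"wx":0,"wy":0,"wz":1.5,"fingers":85}]'
```

```text
time_s: 0.42
position: [196.8, -528.1, 229.7]
ee_rot: [-3.12, -0.352, 0.001]
ft_force: [1.4, 0.6, 0.9]
width: 0.994
grasp_force: 0.0
time_s: 1.92
position: [489.2, -139.7, 201.4]
ee_rot: [3.138, 0.151, 0.0]
ft_force: [-0.6, 0.0, -0.5]
width: 0.998
grasp_force: 0.0
```

```bash
cat > m.py <<'E'
from h import *
from bench import ctrl
def grab(f,names):
    d={n:ctrl.get_image(n) for n in names};s=ctrl.sense();d["s"]=s;pickle.dump(d,open(f+".pkl","wb"))
    print(s["position"].round(1),s["ee_rot"].round(3),s["ft_force"].round(1),s["grasp_force"],s["width"],s["q"].round(2),s["time_s"]);return d
def blobs(c,th,z,lo=300,hi=60000):
    g=cv2.cvtColor(c["color"],cv2.COLOR_RGB2GRAY);m=(g>th).astype(np.uint8)
    for k in cv2.findContours(m,cv2.RETR_EXTERNAL,cv2.CHAIN_APPROX_NONE)[0]:
        A=cv2.contourArea(k)
        if lo<A<hi:
            r=cv2.minAreaRect(k);b=cv2.boxPoints(r);print(int(A),np.round(r[0]),np.round(r[1]),"ctr",onz(c,*r[0],z)[:2].round(1),"box",[onz(c,*q,z)[:2].round(1).tolist() for q in b])
E
python3 - <<'E'
from m import *
d=grab("im1",("scene","top","wrist"));c=d["wrist"];cv2.imwrite("pics/w1b.png",cv2.resize(c["color"][:,:,::-1],(800,600)))
blobs(c,110,7)
E
```

```text
[ 489.4 -139.3  201.4] [3.138 0.153 0.   ] [-0.7  0.4  0.3] 0.0 0.9942061044588073 [-0.53 -0.18 -0.23  1.52 -0.    2.51] 2.075
1011 [443. 400.] [50. 37.] ctr [ 170.5 -423.5] box [[127.2, -394.6], [204.0, -375.3], [211.4, -450.9], [135.1, -474.4]]
453 [ 33. 339.] [27. 21.] ctr [229.3 193.2] box [[213.6, 217.6], [250.8, 204.8], [244.6, 169.2], [207.0, 181.1]]
1041 [302. 340.] [50. 28.] ctr [ 266.1 -189.8] box [[257.4, -149.6], [302.7, -161.1], [274.7, -229.7], [227.2, -220.4]]
1034 [364. 337.] [32. 61.] ctr [ 278.9 -278.2] box [[223.1, -261.0], [330.0, -249.4], [330.4, -294.1], [223.1, -309.6]]
6488 [516. 322.] [155.  87.] ctr [ 326.6 -483.5] box [[436.7, -386.7], [447.4, -496.4], [191.3, -602.4], [178.0, -467.6]]
3462 [186. 255.] [ 48. 136.] ctr [385.2 -25.9] box [[282.1, 23.8], [478.1, -12.1], [473.5, -68.5], [274.6, -42.3]]
3075 [326. 208.] [85. 44.] ctr [ 466.  -195.8] box [[509.6, -155.9], [522.6, -204.8], [418.3, -239.3], [403.1, -185.7]]
476 [306.  82.] [39. 40.] ctr [ 603.7 -154.3] box [[601.5, -124.7], [630.1, -152.3], [605.8, -183.9], [575.7, -156.3]]
7438 [ 38. 122.] [154.  75.] ctr [534.5 136.6] box [[607.9, 162.1], [615.3, 85.6], [448.2, 106.7], [439.4, 196.6]]
1226 [159.  49.] [52. 43.] ctr [ 6.197e+02 -1.000e-01] box [[603.9, 32.6], [642.9, 18.2], [635.0, -32.0], [595.2, -19.5]]
48825 [456. 160.] [320. 207.] ctr [ 538.4 -335.5] box [[681.4, -189.7], [701.0, -391.4], [335.0, -542.9], [306.8, -255.7]]
1498 [227.   6.] [ 11. 170.] ctr [664.9 -67.9] box [[661.5, 15.2], [677.6, -150.7], [668.4, -151.9], [652.1, 15.7]]
797 [96.  6.] [13. 84.] ctr [651.6  60.7] box [[653.1, 101.1], [661.1, 19.1], [650.0, 19.8], [641.9, 102.8]]
488 [22.  7.] [14. 44.] ctr [644.1 133.5] box [[648.0, 153.9], [652.2, 110.9], [640.1, 112.8], [635.9, 156.3]]
```

View pics/w1b.png

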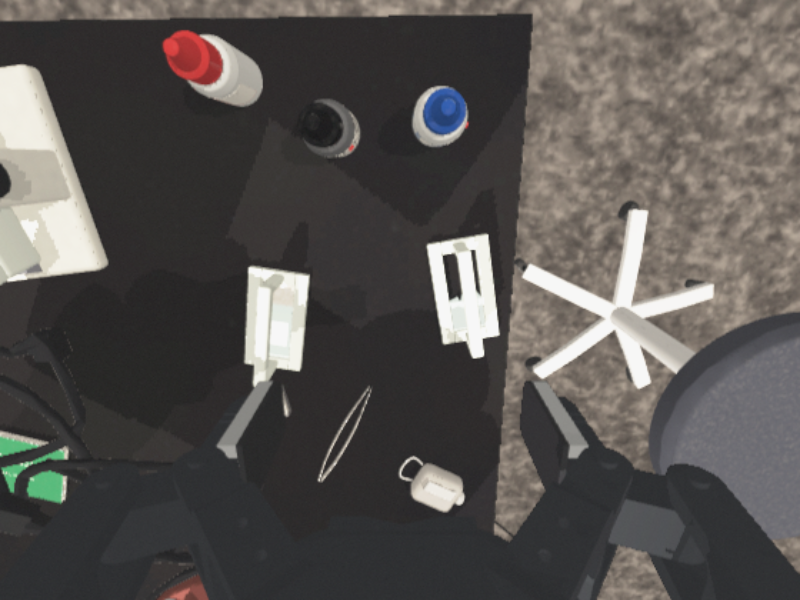

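The wrist view shows both carriers clearly (pixels in the 800-wide picture). The whole frame's corners are at about (248,266), (309,274), (299,370) and (246,367); the broken one's are at (428,243), (488,234), (499,336) and (443,345). Bail bar tops are visible.

Run:
```python
from m import *
d=pickle.load(open("im1.pkl","rb"));c=d["wrist"]
g=cv2.cvtColor(c["color"],cv2.COLOR_RGB2GRAY)
for n,k in(("whole",[(248,266),(309,274),(299,370),(246,367)]),("broken",[(428,243),(488,234),(499,336),(443,345)])):
    q=cv2.cornerSubPix(g,np.float32(k).reshape(-1,1,2)*.7,(4,4),(-1,-1),(3,30,.01)).reshape(-1,2)
    for src,Q in(("hand",np.float32(k)*.7),("sub",q)):
        P=np.array([onz(c,*u,7)[:2] for u in Q]);L=P[0]-P[3];Rr=P[1]-P[2];F=P[0]-P[1];B=P[3]-P[2]
        print(n,src,(Q/.7).round().tolist(),"ctr",P.mean(0).round(1),"yaw",[round(float(np.arctan2(v[1],v[0])),3) for v in(L,Rr,(F[1],-F[0]),(B[1],-B[0]))],"len",[round(float(np.linalg.norm(v)),1) for v in(L,Rr,F,B)])
```

```text
whole hand [[248.0, 266.0], [309.0, 274.0], [299.0, 370.0], [246.0, 367.0]] ctr [428.4 -34.5] yaw [-0.039, -0.073, -0.039, 0.034] len [94.5, 91.1, 50.6, 47.7]
whole sub [[248.0, 266.0], [309.0, 275.0], [299.0, 371.0], [244.0, 362.0]] ctr [429.1 -33.9] yaw [-0.06, -0.072, -0.047, -0.07] len [90.0, 91.2, 50.8, 49.7]
broken hand [[428.0, 243.0], [488.0, 234.0], [499.0, 336.0], [443.0, 345.0]] ctr [ 471.1 -194. ] yaw [0.261, 0.269, 0.248, 0.273] len [92.3, 91.1, 49.0, 49.7]
broken sub [[426.0, 244.0], [488.0, 233.0], [499.0, 335.0], [443.0, 344.0]] ctr [ 471.6 -193.3] yaw [0.278, 0.274, 0.268, 0.276] len [90.8, 90.4, 50.3, 50.0]
```

```bash
cat >> m.py <<'E'
def go(*tg):
    s=ctrl.sense();p=s["position"];r=Ro.from_rotvec(s["ee_rot"])
    print("now",p.round(1),s["ee_rot"].round(3))
    for tp,tR in tg:print(*rel(p,r,tp,tR))
E
python3 - <<'E'
from m import *
go(([471.5,-193.5,100],down(.274)),([471.5,-193.5,20],down(.274)))
E
```

```text
now [ 489.4 -139.3  201.4] [3.138 0.153 0.   ]
[-0.384  0.87   1.69 ] [ 2.000e-03 -1.000e-03 -2.026e+00]
[-0.384  0.87   3.023] [ 2.000e-03 -1.000e-03 -2.026e+00]
```

```bash
python3 -m handwheel '[{"tx":-0.384,"ty":0.87,"tz":0.8,"wx":0,"wy":0,"wz":-2.03,"fingers":60},{"tx":-0.384,"ty":0.87,"tz":1.69,"wx":0,"wy":0,"wz":-2.03,"fingers":60},{"tx":-0.384,"ty":0.87,"tz":1.69,"wx":0,"wy":0,"wz":-2.03,"fingers":60},{"tx":-0.384,"ty":0.87,"tz":2.4,"wx":0,"wy":0,"wz":-2.03,"fingers":60},{"tx":-0.384,"ty":0.87,"tz":3.02,"wx":0,"wy":0,"wz":-2.03,"fingers":60},{"tx":-0.384,"ty":0.87,"tz":3.02,"wx":0,"wy":0,"wz":-2.03,"fingers":60}]'; python3 -m handwheel '[{"tx":0,"ty":0,"tz":0,"wx":0,"wy":0,"wz":0,"fingers":0},{"tx":0,"ty":0,"tz":0,"wx":0,"wy":0,"wz":0,"fingers":0},{"tx":0,"ty":0,"tz":0,"wx":0,"wy":0,"wz":0,"fingers":0},{"tx":0,"ty":0,"tz":0,"wx":0,"wy":0,"wz":0,"fingers":0},{"tx":0,"ty":0,"tz":0,"wx":0,"wy":0,"wz":0,"fingers":0},{"tx":0,"ty":0,"tz":0,"wx":0,"wy":0,"wz":0,"fingers":0},{"tx":0,"ty":0,"tz":0,"wx":0,"wy":0,"wz":0,"fingers":0}]' 40
```

```text
time_s: 2.82
position: [471.3, -192.0, 20.2]
ee_rot: [-3.11, -0.431, 0.003]
ft_force: [-0.1, -0.2, 1.0]
width: 0.706
grasp_force: 0.0
time_s: 3.7
position: [472.7, -193.7, 21.9]
ee_rot: [3.11, 0.431, 0.003]
ft_force: [-0.6, 0.5, 7.0]
width: 0.107
grasp_force: 39.3
```

Run:
```python
from m import *
d=pickle.load(open("im1.pkl","rb"));c=d["top"]
im=c["color"];g=cv2.cvtColor(im,cv2.COLOR_RGB2GRAY)[165:255,150:225]
for th in(70,90,110,130):
    m=(g>th).astype(np.uint8);k=max(cv2.findContours(m,0,1)[0],key=cv2.contourArea)
    r=cv2.minAreaRect(k);b=cv2.boxPoints(r)+[150,165];P=np.array([onz(c,*q,22)[:2] for q in b])
    print(th,r[2],P.mean(0).round(1),[np.linalg.norm(P[i]-P[(i+1)%4]).round(1) for i in range(4)],P.round(0).tolist())
go(([472,-193,215],down(.274)),([462,360,215],down(-.06)))
```

```text
70 3.814074993133545 [463.4 359.8] [np.float64(161.1), np.float64(112.4), np.float64(160.9), np.float64(111.2)] [[386.0, 419.0], [547.0, 413.0], [541.0, 301.0], [380.0, 307.0]]
90 3.814074993133545 [464. 360.] [np.float64(159.3), np.float64(111.0), np.float64(159.0), np.float64(109.8)] [[387.0, 418.0], [547.0, 412.0], [540.0, 301.0], [381.0, 308.0]]
110 3.8140745162963867 [463.9 359.9] [np.float64(158.1), np.float64(108.4), np.float64(157.8), np.float64(107.3)] [[388.0, 417.0], [546.0, 411.0], [540.0, 303.0], [382.0, 309.0]]
130 3.9451863765716553 [463.4 360.1] [np.float64(156.6), np.float64(106.7), np.float64(156.4), np.float64(105.6)] [[388.0, 416.0], [545.0, 410.0], [538.0, 304.0], [382.0, 311.0]]
now [ 472.7 -193.7   21.9] [3.11e+00 4.31e-01 3.00e-03]
[-0.004 -0.007 -3.218] [ 0.024 -0.018  0.016]
[ 2.342 -8.922 -3.233] [ 0.02  -0.022  3.844]
```

The broken carrier is gripped at 9.1 mm width. The tray centre is at about (463,362) with yaw -0.04. Joint 6 would pass its range there at the present yaw, so I'll turn the tool half round during the carry.

```bash
python3 -m handwheel '[{"tx":0,"ty":0,"tz":-0.6,"wx":0,"wy":0,"wz":0,"fingers":0},{"tx":0,"ty":0,"tz":-1.4,"wx":0,"wy":0,"wz":0,"fingers":0},{"tx":0,"ty":0,"tz":-2.3,"wx":0,"wy":0,"wz":0,"fingers":0},{"tx":0.05,"ty":-0.2,"tz":-3.2,"wx":0,"wy":0,"wz":-1,"fingers":0},{"tx":0.15,"ty":-0.6,"tz":-3.2,"wx":0,"wy":0,"wz":-3,"fingers":0},{"tx":0.32,"ty":-1.2,"tz":-3.2,"wx":0,"wy":0,"wz":-5,"fingers":0},{"tx":0.49,"ty":-1.85,"tz":-3.2,"wx":0,"wy":0,"wz":-7,"fingers":0},{"tx":0.66,"ty":-2.5,"tz":-3.2,"wx":0,"wy":0,"wz":-9,"fingers":0},{"tx":0.83,"ty":-3.15,"tz":-3.2,"wx":0,"wy":0,"wz":-11,"fingers":0},{"tx":1.0,"ty":-3.8,"tz":-3.2,"wx":0,"wy":0,"wz":-13,"fingers":0},{"tx":1.17,"ty":-4.45,"tz":-3.2,"wx":0,"wy":0,"wz":-15,"fingers":0},{"tx":1.17,"ty":-4.45,"tz":-3.2,"wx":0,"wy":0,"wz":-16,"fingers":0}]'
python3 - <<'E'
from m import *
import math
go(([463,362,215],down(-.037+math.pi)))
s=ctrl.sense();print(s["q"].round(2),s["width"],s["grasp_force"])
E
```

```text
time_s: 5.2
position: [466.4, 85.4, 212.7]
ee_rot: [2.098, 2.338, 0.001]
ft_force: [0.4, -0.7, -1.4]
width: 0.109
grasp_force: 39.4
now [466.4  85.4 212.7] [2.098e+00 2.338e+00 1.000e-03]
[ 4.589  0.443 -0.037] [ 8.0000e-03  3.0000e-03 -1.6334e+01]
[-0.1  -0.29 -0.31  1.55  0.    1.37] 0.1086109880606792 39.43011939525604
```

```bash
python3 -m handwheel '[{"tx":0.55,"ty":0.05,"tz":0,"wx":0,"wy":0,"wz":-2,"fingers":0},{"tx":1.1,"ty":0.1,"tz":0,"wx":0,"wy":0,"wz":-4,"fingers":0},{"tx":1.7,"ty":0.16,"tz":0,"wx":0,"wy":0,"wz":-6,"fingers":0},{"tx":2.3,"ty":0.22,"tz":0,"wx":0,"wy":0,"wz":-8,"fingers":0},{"tx":2.9,"ty":0.28,"tz":0,"wx":0,"wy":0,"wz":-10,"fingers":0},{"tx":3.5,"ty":0.34,"tz":0,"wx":0,"wy":0,"wz":-12,"fingers":0},{"tx":4.1,"ty":0.4,"tz":0,"wx":0,"wy":0,"wz":-14,"fingers":0},{"tx":4.4,"ty":0.42,"tz":0,"wx":0,"wy":0,"wz":-16,"fingers":0},{"tx":4.59,"ty":0.44,"tz":0,"wx":0,"wy":0,"wz":-16.3,"fingers":0},{"tx":4.59,"ty":0.44,"tz":0,"wx":0,"wy":0,"wz":-16.3,"fingers":0},{"tx":4.59,"ty":0.44,"tz":0,"wx":0,"wy":0,"wz":-16.3,"fingers":0}]'
python3 - <<'E'
from m import *
import math
d=grab("im2",("scene","top","wrist"))
for n in("wrist",):
    cv2.imwrite("pics/w2.png",cv2.resize(d[n]["color"][:,:,::-1],(800,600)))
go(([463,362,60],down(-.037+math.pi)),([463,362,24.5],down(-.037+math.pi)))
E
```

```text
time_s: 6.58
position: [465.4, 359.1, 212.2]
ee_rot: [0.079, 3.14, -0.0]
ft_force: [-0.0, -0.1, -1.6]
width: 0.107
grasp_force: 39.4
[465.4 359.1 212.2] [ 0.077  3.14  -0.   ] [-0.7 -0.3 -0.7] 39.422906041145325 0.11143086315804092 [ 0.44  0.06  0.02  1.53 -0.    0.48] 6.725
now [465.4 359.1 212.2] [ 0.077  3.14  -0.   ]
[0.043 0.046 2.536] [-0.001  0.002 -0.141]
[0.043 0.046 3.128] [-0.001  0.002 -0.141]
```

View pics/w2.png

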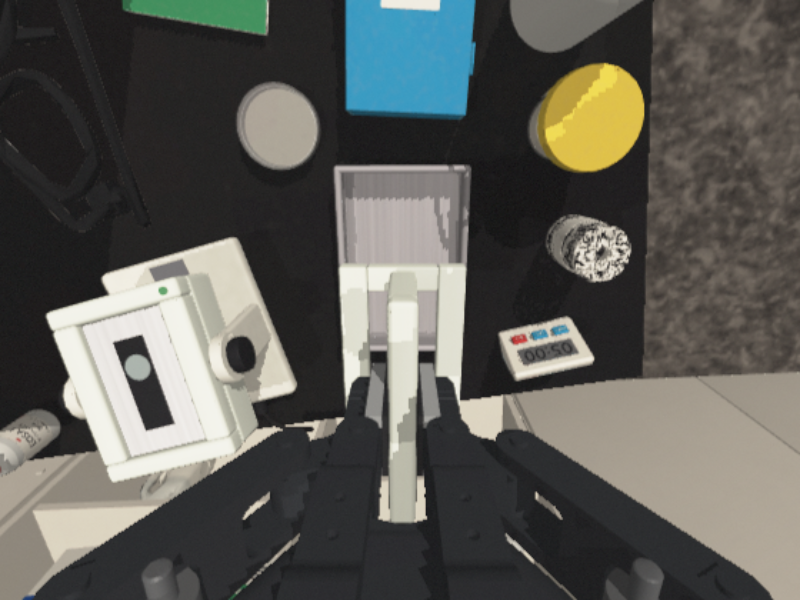

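The wrist view shows the held carrier in line with the tray (rim near corners at (335,167) and (470,167)), and nothing blocks the lowering.

```bash
python3 - <<'E'
from m import *
d=pickle.load(open("im2.pkl","rb"));c=d["wrist"]
for q in[(335,167),(470,167),(462,348)]:print(onz(c,q[0]*.7,q[1]*.7,22).round(1))
E
python3 -m handwheel '[{"tx":0.04,"ty":0.05,"tz":0.8,"wx":0,"wy":0,"wz":-0.14,"fingers":0},{"tx":0.04,"ty":0.05,"tz":1.6,"wx":0,"wy":0,"wz":-0.14,"fingers":0},{"tx":0.04,"ty":0.05,"tz":2.3,"wx":0,"wy":0,"wz":-0.14,"fingers":0},{"tx":0.04,"ty":0.05,"tz":2.6,"wx":0,"wy":0,"wz":-0.14,"fingers":0},{"tx":0.04,"ty":0.05,"tz":2.6,"wx":0,"wy":0,"wz":-0.14,"fingers":0}]'
```

```text
[387.1 312.7  22. ]
[392.1 415.2  22. ]
[543.2 408.6  22. ]
time_s: 7.35
position: [462.6, 362.4, 55.6]
ee_rot: [-0.056, -3.14, 0.001]
ft_force: [-0.4, 0.5, -1.6]
width: 0.106
grasp_force: 39.4
```

```bash
python3 -m handwheel '[{"tx":0,"ty":0,"tz":0.25,"wx":0,"wy":0,"wz":0,"fingers":0},{"tx":0,"ty":0,"tz":0.4,"wx":0,"wy":0,"wz":0,"fingers":0},{"tx":0,"ty":0,"tz":0.5,"wx":0,"wy":0,"wz":0,"fingers":0},{"tx":0,"ty":0,"tz":0.52,"wx":0,"wy":0,"wz":0,"fingers":0},{"tx":0,"ty":0,"tz":0.52,"wx":0,"wy":0,"wz":0,"fingers":0}]'
```

```text
time_s: 7.98
position: [463.1, 362.9, 25.1]
ee_rot: [0.055, 3.141, 0.0]
ft_force: [-1.2, 0.3, -1.8]
width: 0.11
grasp_force: 39.4
```

```bash
python3 -m handwheel '[{"tx":0,"ty":0,"tz":0.02,"wx":0,"wy":0,"wz":0,"fingers":0},{"tx":0,"ty":0,"tz":0.02,"wx":0,"wy":0,"wz":0,"fingers":30},{"tx":0,"ty":0,"tz":0.02,"wx":0,"wy":0,"wz":0,"fingers":40},{"tx":0,"ty":0,"tz":0.02,"wx":0,"wy":0,"wz":0,"fingers":40},{"tx":0,"ty":0,"tz":-0.3,"wx":0,"wy":0,"wz":0,"fingers":40},{"tx":0,"ty":0,"tz":-1,"wx":0,"wy":0,"wz":0,"fingers":40},{"tx":0,"ty":0,"tz":-2,"wx":0,"wy":0,"wz":0,"fingers":50},{"tx":0,"ty":0,"tz":-3,"wx":0,"wy":0,"wz":0,"fingers":50},{"tx":0,"ty":0,"tz":-3.3,"wx":0,"wy":0,"wz":0,"fingers":50},{"tx":0,"ty":0,"tz":-3.3,"wx":0,"wy":0,"wz":0,"fingers":50}]'
python3 - <<'E'
from m import *
d=grab("im3",("scene","top","wrist"))
s=cv2.resize(d["scene"]["color"][180:360,100:340,::-1],(400,300));w=cv2.resize(d["wrist"]["color"][:,:,::-1],(400,300))
cv2.imwrite("pics/c3.png",np.vstack([np.hstack([s,w]),np.hstack([cv2.resize(d["wrist"]["color"][180:360,0:240,::-1],(400,300)),cv2.resize(d["top"]["color"][145:235,160:280,::-1],(400,300))])]))
E
```

```text
time_s: 9.22
position: [463.7, 363.2, 224.9]
ee_rot: [0.055, 3.138, 0.002]
ft_force: [0.7, 0.4, -1.9]
width: 0.59
grasp_force: 0.0
[462.2 362.5 220.9] [-5.500e-02 -3.139e+00  2.000e-03] [ 0.1  0.3 -0.3] 0.0 0.5850021795697479 [ 0.44  0.07  0.04  1.55 -0.    0.48] 9.375
```

View pics/c3.png

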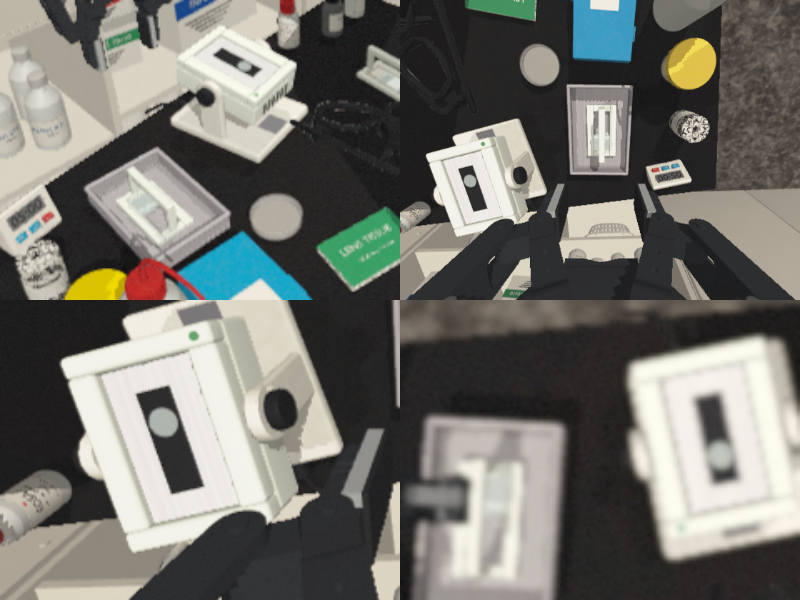

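The broken carrier lies flat in the tray, let go (scene view, picture (145,210)). Next I'll take wrist views of the reader's head from several positions.

Run:
```python
from m import *
import math
y=math.pi+.15
go(([530,260,265],down(y)),([500,185,265],down(y)),([470,110,265],down(y)))
```

```text
now [462.2 362.5 220.9] [-5.500e-02 -3.139e+00  2.000e-03]
[-1.188 -1.668 -0.736] [-0.013 -0.03  -2.123]
[-0.732 -2.935 -0.733] [-0.013 -0.03  -2.123]
[-0.276 -4.202 -0.73 ] [-0.013 -0.03  -2.123]
```

```bash
python3 -m handwheel '[{"tx":-0.4,"ty":-0.5,"tz":-0.73,"wx":0,"wy":0,"wz":-1,"fingers":50},{"tx":-0.8,"ty":-1.1,"tz":-0.73,"wx":0,"wy":0,"wz":-2.12,"fingers":50},{"tx":-1.19,"ty":-1.67,"tz":-0.73,"wx":0,"wy":0,"wz":-2.12,"fingers":50},{"tx":-1.19,"ty":-1.67,"tz":-0.73,"wx":0,"wy":0,"wz":-2.12,"fingers":50},{"tx":-1.19,"ty":-1.67,"tz":-0.73,"wx":0,"wy":0,"wz":-2.12,"fingers":50},{"tx":-1.19,"ty":-1.67,"tz":-0.73,"wx":0,"wy":0,"wz":-2.12,"fingers":50}]' >/dev/null
python3 -c '
from m import *
grab("imA",("wrist",))'
python3 -m handwheel '[{"tx":0.23,"ty":-0.6,"tz":0,"wx":0,"wy":0,"wz":0,"fingers":50},{"tx":0.46,"ty":-1.27,"tz":0,"wx":0,"wy":0,"wz":0,"fingers":50},{"tx":0.46,"ty":-1.27,"tz":0,"wx":0,"wy":0,"wz":0,"fingers":50},{"tx":0.46,"ty":-1.27,"tz":0,"wx":0,"wy":0,"wz":0,"fingers":50},{"tx":0.46,"ty":-1.27,"tz":0,"wx":0,"wy":0,"wz":0,"fingers":50}]' >/dev/null
python3 -c '
from m import *
grab("imB",("wrist",))'
python3 -m handwheel '[{"tx":0.23,"ty":-0.6,"tz":0,"wx":0,"wy":0,"wz":0,"fingers":50},{"tx":0.46,"ty":-1.27,"tz":0,"wx":0,"wy":0,"wz":0,"fingers":50},{"tx":0.46,"ty":-1.27,"tz":0,"wx":0,"wy":0,"wz":0,"fingers":50},{"tx":0.46,"ty":-1.27,"tz":0,"wx":0,"wy":0,"wz":0,"fingers":50},{"tx":0.46,"ty":-1.27,"tz":0,"wx":0,"wy":0,"wz":0,"fingers":50}]' >/dev/null
python3 -c '
from m import *
grab("imC",("wrist",))
a=[pickle.load(open(f"im{k}.pkl","rb"))["wrist"]["color"][:,:,::-1] for k in "ABC"]
# contact sheet: raw crops at 1.4x
o=np.vstack([np.hstack([cv2.resize(x,(400,300)) for x in a[:2]]),np.hstack([cv2.resize(a[2],(400,300)),np.zeros((300,400,3),np.uint8)])])
cv2.imwrite("pics/abc.png",o)'
```

```text
[530.1 261.1 266.4] [ 0.237 -3.132  0.   ] [-0.6 -0.5 -0.1] 0.0 0.583817739138052 [0.24 0.09 0.14 1.63 0.   0.09] 10.175
[514.8 181.7 266.6] [ 0.237 -3.132 -0.   ] [-0.1 -0.3  0.9] 0.0 0.5771228414759653 [ 0.1  -0.05  0.    1.63  0.   -0.05] 10.85
[499.  102.1 266.6] [ 0.237 -3.132 -0.   ] [ 0.4 -0.3  0.2] 0.0 0.581916715736619 [-0.06 -0.16 -0.1   1.63 -0.   -0.21] 11.525
```

View pics/abc.png

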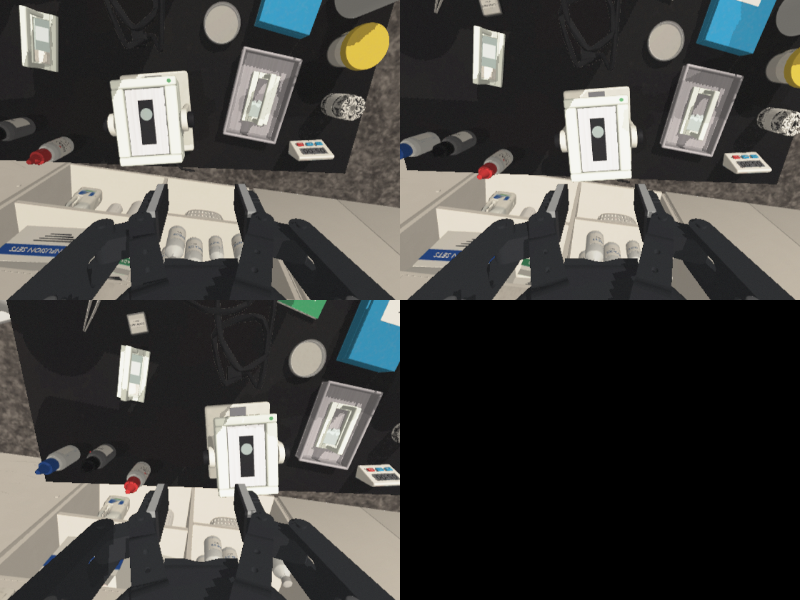

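The contact sheet shows the reader head in all three views (at about (148,120), (600,135) and (247,455) in the sheet), with the plate lilac-grey, the rim cream and a black window. I'll segment the plate by colour and triangulate its corners.

```bash
cat > rd.py <<'E'
from m import *
def quad(mask,eps=.03):
    k=max(cv2.findContours(mask,cv2.RETR_EXTERNAL,cv2.CHAIN_APPROX_NONE)[0],key=cv2.contourArea)
    h=cv2.convexHull(k);r=cv2.minAreaRect(k);b=cv2.boxPoints(r)
    # fit a line to contour points near each side of the box, intersect
    pts=k.reshape(-1,2).astype(float);L=[]
    for i in range(4):
        a,e=b[i],b[(i+1)%4];u=(e-a)/np.linalg.norm(e-a);n=np.array([-u[1],u[0]])
        t=(pts-a)@u;s=abs((pts-a)@n);l=np.linalg.norm(e-a)
        q=pts[(s<.12*min(r[1])+1)&(t>.15*l)&(t<.85*l)]
        vx,vy,x0,y0=cv2.fitLine(q.astype(np.float32),cv2.DIST_HUBER,0,.01,.01).ravel();L.append(np.cross([x0,y0,1],[x0+vx,y0+vy,1]))
    c=[]
    for i in range(4):
        p=np.cross(L[i-1],L[i]);c.append(p[:2]/p[2])
    c=np.array(c);m=c.mean(0)
    return c[np.argsort(np.arctan2(c[:,1]-m[1],c[:,0]-m[0]))],r
E
python3 - <<'E'
from rd import *
boxes={"A":(148,120),"B":(600-400,135),"C":(247,455-300)}
Q={}
for k,(x,y) in boxes.items():
    c=pickle.load(open(f"im{k}.pkl","rb"))["wrist"];x,y=int(x*1.4),int(y*1.4)
    x0,y0,x1,y1=max(x-75,0),y-80,x+75,min(y+75,420)
    im=c["color"][y0:y1,x0:x1].astype(int);g=im.sum(2)/3
    df=im[:,:,2]-im[:,:,1]
    cy,cx=y-y0,x-x0
    print(k,"profile across",[(int(g[cy+20,i]),int(df[cy+20,i])) for i in range(10,145,5)])
    m=((df>-3)&(g>150)).astype(np.uint8)
    n,lab,st,cen=cv2.connectedComponentsWithStats(cv2.morphologyEx(m,cv2.MORPH_OPEN,np.ones((3,3))),connectivity=4)
    print([(s.tolist()) for s in st[1:] if s[4]>200])
    w=(g<60).astype(np.uint8);n,lab,st,cen=cv2.connectedComponentsWithStats(w,connectivity=4)
    print("dark",[(s.tolist()) for s in st[1:] if s[4]>100])
E
```

```text
A profile across [(28, 0), (30, -1), (31, 0), (163, -15), (163, -16), (241, -6), (242, -6), (238, -9), (238, -3), (236, -4), (238, -2), (218, -4), (51, 1), (50, 3), (52, 2), (77, 1), (238, -3), (237, -3), (238, -3), (231, -12), (241, -7), (242, -6), (199, -18), (212, -16), (211, -17), (213, -15), (35, -1)]
[]
dark [[0, 0, 150, 152, 7845], [61, 52, 21, 19, 238], [64, 74, 22, 40, 647]]
B profile across [(30, -1), (30, 1), (107, -7), (205, -18), (170, -15), (244, -4), (244, -4), (239, -8), (242, -1), (239, -2), (241, -2), (53, 0), (56, 0), (53, 3), (52, 0), (241, -2), (241, -2), (242, -2), (140, -11), (243, -4), (244, -4), (244, -4), (37, -1), (31, 1), (35, -2), (39, -1), (37, -1)]
[[44, 40, 57, 90, 2453]]
dark [[0, 0, 150, 143, 8905], [61, 57, 20, 18, 211], [63, 79, 21, 37, 592]]
C profile across [(29, 2), (31, 1), (32, 1), (184, -16), (186, -17), (224, -13), (244, -4), (245, -3), (155, -8), (242, -2), (242, -2), (238, -2), (51, 2), (52, 2), (53, 2), (90, -1), (242, -2), (242, -2), (242, -2), (230, -12), (244, -4), (245, -3), (40, -1), (39, -1), (39, -1), (40, -1), (40, 0)]
[[49, 41, 53, 82, 2354]]
dark [[0, 0, 150, 131, 7114], [65, 53, 19, 17, 200], [66, 74, 19, 37, 557], [57, 121, 18, 34, 355], [78, 131, 20, 24, 205]]
```

```bash
cat >> rd.py <<'E'
def heads(th=225):
    boxes={"A":(148,120),"B":(200,135),"C":(247,155)};out={}
    for k,(x,y) in boxes.items():
        c=pickle.load(open(f"im{k}.pkl","rb"))["wrist"];x,y=int(x*1.4),int(y*1.4)
        x0,y0,x1,y1=max(x-75,0),y-80,x+75,min(y+75,420)
        g=cv2.cvtColor(c["color"][y0:y1,x0:x1],cv2.COLOR_RGB2GRAY)
        m=cv2.morphologyEx((g>th).astype(np.uint8),cv2.MORPH_OPEN,np.ones((3,3)))
        hq,hr=quad(m)
        # window: dark region enclosed by the head hull
        hull=np.zeros_like(g);cv2.fillConvexPoly(hull,(hq.mean(0)+.75*(hq-hq.mean(0))).astype(np.int32),1)
        w=cv2.morphologyEx(((g<150)&(hull>0)).astype(np.uint8),cv2.MORPH_CLOSE,np.ones((15,15)))
        w=cv2.morphologyEx(w,cv2.MORPH_OPEN,np.ones((9,9)))
        wq,wr=quad(w)
        out[k]=(c,hq+[x0,y0],wq+[x0,y0],hr[1],wr[1],g,(x0,y0))
    return out
E
python3 - <<'E'
from rd import *
for th in(200,225):
    H=heads(th);ks="ABC"
    for j,nm in((1,"head"),(2,"win")):
        print(th,nm,[np.round(H[k][j+2]).tolist() for k in ks])
        P=[]
        for i in range(4):
            X,e=tri([H[k][0] for k in ks],[H[k][j][i] for k in ks]);P.append(X);print(X.round(1),np.round(e,1))
        P=np.array(P);print("sides",[np.linalg.norm(P[i]-P[(i+1)%4]).round(1) for i in range(4)],"ctr",P.mean(0).round(1))
        u,s,v=np.linalg.svd(P-P.mean(0));n=v[2]*np.sign(v[2][2]);print("normal",n.round(3),"tilt",np.arccos(n[2]).round(3),"dir",np.arctan2(-n[1],-n[0]).round(3),"planarity",s[2].round(2))
H=heads();o=np.zeros((600,800,3),np.uint8)
for i,k in enumerate("ABC"):
    c,hq,wq,_,_,g,(x0,y0)=H[k];im=c["color"][y0:y0+150,x0:x0+150,::-1];f=2.6 if i else 2.6
    b=cv2.resize(im,None,fx=f,fy=f,interpolation=cv2.INTER_CUBIC)
    for q in(hq,wq):cv2.polylines(b,[((q-[x0,y0]+.5)*f).astype(np.int32)],True,(0,0,255),1)
    r,cc=divmod(i,2);b=b[:300 if r else 300,:400];o[r*300:r*300+b.shape[0],cc*400:cc*400+b.shape[1]]=b
cv2.imwrite("pics/hd.png",o)
E
```

```text
Traceback (most recent call last):
  File "rd.py", line 24, in heads
    hq,hr=quad(m)
          ~~~~^^^
  File "rd.py", line 11, in quad
    vx,vy,x0,y0=cv2.fitLine(q.astype(np.float32),cv2.DIST_HUBER,0,.01,.01).ravel();L.append(np.cross([x0,y0,1],[x0+vx,y0+vy,1]))
                ~~~~~~~~~~~^^^^^^^^^^^^^^^^^^^^^^^^^^^^^^^^^^^^^^^^^^^^^^^
cv2.error: OpenCV(4.12.0) /io/opencv/modules/imgproc/src/linefit.cpp:50: error: (-215:Assertion failed) count > 0 in function 'fitLine2D_wods'
```

Run:
```python
from m import *
o=np.zeros((450,800,3),np.uint8)
for i,(k,x0,y0) in enumerate((("A",147,93),("C",285,135))):
    im=pickle.load(open(f"im{k}.pkl","rb"))["wrist"]["color"][y0:y0+150,x0:x0+132,::-1].astype(float)
    b=cv2.resize(im,None,fx=3,fy=3,interpolation=cv2.INTER_CUBIC)
    b=np.clip(255*(np.clip(b,0,255)/255)**2.5,0,255).astype(np.uint8)
    for t in range(0,132,20):cv2.line(b,(t*3,0),(t*3,8),(0,255,255),1)
    o[:450,i*400:i*400+396]=b
cv2.imwrite("pics/hd.png",o)
```

```text
(no output)
```

View pics/hd.png

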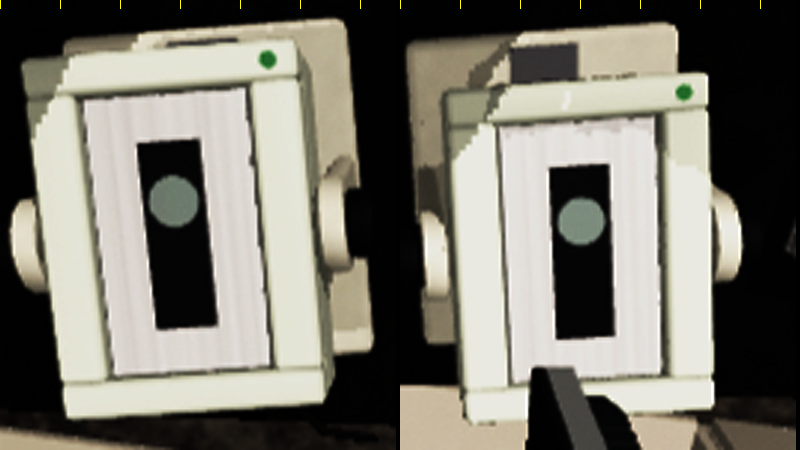

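The crops show the plate corners, black window corners, LED and outer head corners cleanly in A and C. Window A is at (137,143), (201,138), (217,326) and (158,329). Window C is at (549,168), (609,164), (615,337) and (557,339).

```bash
cat > tri.py <<'E'
from m import *
C={k:pickle.load(open(f"im{k}.pkl","rb"))["wrist"] for k in "ABC"}
org={"A":(147,93),"C":(285,135)}
F={"win":([(137,143),(201,138),(217,326),(158,329)],[(149,168),(209,164),(215,337),(157,339)]),
"plate":([(84,97),(247,88),(271,367),(112,376)],[(100,125),(258,117),(263,376),(114,383)]),
"head":([(22,62),(300,40),(326,402),(65,416)],[(44,92),(308,73),(314,408),(67,423)]),
"led":([(267,59)],[(284,92)])}
P={}
for n,(a,c) in F.items():
    for k,(qa,qc) in enumerate(zip(a,c)):
        uv={"A":np.array(qa)/3+org["A"]-.33,"C":np.array(qc)/3+org["C"]-.33}
        if n=="win":
            for j in uv:
                g=cv2.cvtColor(C[j]["color"],cv2.COLOR_RGB2GRAY);uv[j]=cv2.cornerSubPix(g,np.float32(uv[j]).reshape(1,1,2),(4,4),(-1,-1),(3,40,.01)).ravel()
        X,_=tri([C["A"],C["C"]],[uv["A"],uv["C"]])
        if n=="win":
            g=cv2.cvtColor(C["B"]["color"],cv2.COLOR_RGB2GRAY);b=cv2.cornerSubPix(g,np.float32(proj(C["B"],X)).reshape(1,1,2),(4,4),(-1,-1),(3,40,.01)).ravel();uv["B"]=b
        X,e=tri([C[j] for j in uv],[uv[j] for j in uv]);P.setdefault(n,[]).append(X);print(n,k,X.round(1),np.round(e,2))
for n in("win","plate","head"):
    Q=np.array(P[n]);m=Q.mean(0);v=np.linalg.svd(Q-m)[2][2];v*=np.sign(v[2])
    ax=(Q[0]+Q[1]-Q[2]-Q[3]);ax=-ax # up-slope dir: near -> far
    print(n,"sides",[np.linalg.norm(Q[i]-Q[i-3]).round(1) for i in range(4)],"ctr",m.round(1),"n",v.round(3),"slope(x axis)",np.arcsin(ax[2]/np.linalg.norm(ax)).round(3),"yaw",np.arctan2(ax[1],ax[0]).round(3),"normtilt",np.arccos(v[2]).round(3))
E
python3 tri.py
```

```text
win 0 [491.9 161.4  95.3] [0.07 0.05 0.12]
win 1 [487.2 182.3  95. ] [0.08 0.09 0.15]
win 2 [549.7 196.3 107.1] [0.01 0.06 0.06]
win 3 [554.2 175.3 107.4] [0.1  0.09 0.18]
plate 0 [479.4 141.   90.8] [0.16 0.16]
plate 1 [467.6 197.3  92.8] [0.01 0.01]
plate 2 [561.7 217.8 111. ] [0.26 0.26]
plate 3 [572.8 161.8 112.4] [0.09 0.09]
head 0 [471.  118.6  88.6] [0.02 0.02]
head 1 [449.5 213.   87.9] [0.21 0.21]
head 2 [570.8 239.2 114. ] [0.12 0.12]
head 3 [589.9 146.6 116. ] [0.44 0.44]
led 0 [457.  203.5  95.1] [0.05 0.05]
win sides [np.float64(21.3), np.float64(65.1), np.float64(21.6), np.float64(65.0)] ctr [520.7 178.8 101.2] n [-0.184 -0.029  0.983] slope(x axis) 0.187 yaw 0.22 normtilt 0.187
plate sides [np.float64(57.5), np.float64(98.0), np.float64(57.1), np.float64(98.1)] ctr [520.4 179.5 101.7] n [-0.198 -0.045  0.979] slope(x axis) 0.205 yaw 0.217 normtilt 0.205
head sides [np.float64(96.8), np.float64(126.8), np.float64(94.6), np.float64(125.2)] ctr [520.3 179.4 101.6] n [-0.211 -0.032  0.977] slope(x axis) 0.214 yaw 0.222 normtilt 0.215
```

The measurements agree: plate sides are 98 x 57 mm, the centre is (520.5,179.3,101.5) against the expected 100.7 height, yaw is 0.219 and slope about 0.203. I'll fetch the whole carrier with the tool turned half round, so joint 6 stays in range at the reader.

Run:
```python
from m import *
import math
d=grab("imD",("wrist",))
c=d["wrist"];g=cv2.cvtColor(c["color"],cv2.COLOR_RGB2GRAY)
# frame corners of whole carrier, predicted from first measurement then refined
A=Ro.from_euler('z',-.065).as_matrix();Q=[]
for x,y in((45,25),(45,-25),(-45,-25),(-45,25)):
    uv=proj(c,A@[x,y,7]+[429,-34,0]);q=cv2.cornerSubPix(g,np.float32(uv).reshape(1,1,2),(4,4),(-1,-1),(3,40,.01)).ravel();Q.append(onz(c,*q,7)[:2])
    print(uv.round(1),q.round(1),Q[-1].round(1))
Q=np.array(Q);print(Q.mean(0),[np.linalg.norm(Q[i]-Q[i-3]).round(1) for i in range(4)],np.arctan2(*(Q[0]+Q[1]-Q[2]-Q[3])[::-1]))
y=math.pi-.065
go(([429,-34,100],down(y)),([429,-34,20],down(y)))
```

```text
[499.  102.1 266.6] [ 0.237 -3.132 -0.   ] [0.3 0.3 0.7] 0.0 0.584742293804802 [-0.06 -0.16 -0.1   1.63  0.   -0.21] 11.575
[199.8 143.5] [200.4 143.4] [475.3 -11.3]
[162.6 135.3] [163.2 135.1] [471.9 -61.1]
[169.   62.4] [169.5  62.4] [382.4 -55.4]
[209.   71.9] [209.6  71.9] [385.6  -5.3]
[428.80025103 -33.2667501 ] [np.float64(49.9), np.float64(89.7), np.float64(50.1), np.float64(89.9)] -0.0650069754732928
now [499.  102.1 266.6] [ 0.237 -3.132 -0.   ]
[ 1.493 -2.067  2.776] [ 0.    -0.003  2.476]
[ 1.493 -2.067  4.11 ] [ 0.    -0.003  2.476]
```

```bash
python3 -m handwheel '[{"tx":0.5,"ty":-0.7,"tz":0.4,"wx":0,"wy":0,"wz":1,"fingers":50},{"tx":1.0,"ty":-1.4,"tz":1.0,"wx":0,"wy":0,"wz":2.48,"fingers":50},{"tx":1.493,"ty":-2.06,"tz":1.8,"wx":0,"wy":0,"wz":2.48,"fingers":50},{"tx":1.493,"ty":-2.06,"tz":2.6,"wx":0,"wy":0,"wz":2.48,"fingers":50},{"tx":1.493,"ty":-2.06,"tz":2.9,"wx":0,"wy":0,"wz":2.48,"fingers":50},{"tx":1.493,"ty":-2.06,"tz":2.9,"wx":0,"wy":0,"wz":2.48,"fingers":50}]'
python3 - <<'E'
from m import *
import math
y=math.pi-.065
go(([429,-33.7,20],down(y)))
E
```

```text
time_s: 12.32
position: [428.6, -33.6, 92.6]
ee_rot: [-0.103, -3.139, -0.001]
ft_force: [0.8, 0.0, 1.2]
width: 0.587
grasp_force: 0.0
now [428.6 -33.6  92.6] [-1.030e-01 -3.139e+00 -1.000e-03]
[-0.008 -0.002  1.21 ] [ 0.005 -0.014 -0.008]
```

```bash
python3 -m handwheel '[{"tx":0,"ty":0,"tz":0.6,"wx":0,"wy":0,"wz":0,"fingers":50},{"tx":0,"ty":0,"tz":1.0,"wx":0,"wy":0,"wz":0,"fingers":50},{"tx":0,"ty":0,"tz":1.21,"wx":0,"wy":0,"wz":0,"fingers":50},{"tx":0,"ty":0,"tz":1.21,"wx":0,"wy":0,"wz":0,"fingers":30},{"tx":0,"ty":0,"tz":1.21,"wx":0,"wy":0,"wz":0,"fingers":0},{"tx":0,"ty":0,"tz":1.21,"wx":0,"wy":0,"wz":0,"fingers":0},{"tx":0,"ty":0,"tz":1.21,"wx":0,"wy":0,"wz":0,"fingers":0},{"tx":0,"ty":0,"tz":1.21,"wx":0,"wy":0,"wz":0,"fingers":0},{"tx":0,"ty":0,"tz":1.21,"wx":0,"wy":0,"wz":0,"fingers":0}]' 40
python3 -c '
from m import *
s=ctrl.sense();print(s["position"],s["ee_rot"],s["width"],s["grasp_force"],s["ft_force"])'
```

```text
time_s: 13.45
position: [429.9, -34.6, 21.6]
ee_rot: [0.104, 3.138, -0.001]
ft_force: [0.2, 1.6, 7.7]
width: 0.108
grasp_force: 39.6
[429.86934377 -34.56829146  21.58873414] [ 1.04401398e-01  3.13754591e+00 -7.45664049e-04] 0.10816527403107179 39.62674677371979 [0.23582738 1.62170378 7.71709557]
```

```bash
cat > seat.py <<'E'
from m import *
import sys
yaw,tl=.219,.203
S=np.array([520.5,179.3,101.2]);Rs=Ro.from_euler('z',yaw)*Ro.from_euler('y',-tl);Rt=Rs*Ro.from_matrix(np.diag([-1.,1,-1]))
off=np.array([0.9,-0.8,21.6])
go(*[(S+Rs.apply(off+[0,0,h]),Rt) for h in map(float,sys.argv[1:])])
s=ctrl.sense();print("tool-frame force",Ro.from_rotvec(s["ee_rot"]).inv().apply(s["ft_force"]).round(2),"torque",Ro.from_rotvec(s["ee_rot"]).inv().apply(s["wrist_torque"]).round(3),"grip",s["grasp_force"],"in stage frame",(Rs.inv().apply(s["position"]-S)-off).round(2),(Rt.inv()*Ro.from_rotvec(s["ee_rot"])).as_rotvec().round(4),s["time_s"])
E
python3 seat.py 90 40
```

```text
now [429.9 -34.6  21.6] [ 1.040e-01  3.138e+00 -1.000e-03]
[-0.936  3.541 -3.151] [-0.34  -2.285 -3.26 ]
[-1.095  3.589 -2.334] [-0.34  -2.285 -3.26 ]
tool-frame force [-0.15  1.63 -7.72] torque [-0.33   0.088 -0.02 ] grip 39.62674677371979 in stage frame [-149.11 -188.27  -72.37] [0.0297 0.1994 0.2845] 13.45
```

```bash
python3 -m handwheel '[{"tx":0,"ty":0,"tz":-0.5,"wx":0,"wy":0,"wz":0,"fingers":0},{"tx":0,"ty":0,"tz":-1.3,"wx":0,"wy":0,"wz":0,"fingers":0},{"tx":0,"ty":0.3,"tz":-2.2,"wx":0,"wy":0,"wz":0,"fingers":0},{"tx":-0.2,"ty":0.8,"tz":-3.1,"wx":-0.1,"wy":-0.5,"wz":-0.8,"fingers":0},{"tx":-0.4,"ty":1.5,"tz":-3.15,"wx":-0.2,"wy":-1.2,"wz":-1.6,"fingers":0},{"tx":-0.6,"ty":2.2,"tz":-3.15,"wx":-0.3,"wy":-1.8,"wz":-2.4,"fingers":0},{"tx":-0.8,"ty":2.9,"tz":-3.15,"wx":-0.34,"wy":-2.285,"wz":-3.26,"fingers":0},{"tx":-0.9,"ty":3.4,"tz":-3.15,"wx":-0.34,"wy":-2.285,"wz":-3.26,"fingers":0},{"tx":-0.936,"ty":3.541,"tz":-3.15,"wx":-0.34,"wy":-2.285,"wz":-3.26,"fingers":0},{"tx":-0.936,"ty":3.541,"tz":-3.15,"wx":-0.34,"wy":-2.285,"wz":-3.26,"fingers":0},{"tx":-0.936,"ty":3.541,"tz":-3.15,"wx":-0.34,"wy":-2.285,"wz":-3.26,"fingers":0}]'
python3 seat.py 40 15; python3 -c '
from m import *
grab("imE",("scene","wrist"))'
```

```text
time_s: 14.82
position: [499.0, 173.1, 209.1]
ee_rot: [-0.32, 2.925, 0.033]
ft_force: [0.4, 0.5, -0.1]
width: 0.106
grasp_force: 39.3
now [499.  173.1 209.1] [-0.32   2.925  0.033]
[-0.02  0.01  0.81] [ 0.005 -0.027 -0.014]
[-0.021  0.01   1.227] [ 0.005 -0.027 -0.014]
tool-frame force [-0.49  0.44  0.18] torque [-0.009  0.184  0.021] grip 39.295604825019836 in stage frame [-1.06 -0.62 88.63] [-0.0004  0.0023  0.0012] 14.825
[499.  173.1 209.1] [-0.319  2.924  0.033] [-0.1 -0.5 -1.1] 39.295756816864014 0.10588847895253727 [ 0.07 -0.39 -0.41  1.35  0.03 -0.15] 14.925
```

Run:
```python
from m import *
d=pickle.load(open("imE.pkl","rb"));c=d["wrist"];s=d["s"];g=cv2.cvtColor(c["color"],cv2.COLOR_RGB2GRAY)
r=Ro.from_rotvec(s["ee_rot"]);Rc=r*Ro.from_matrix(np.diag([-1.,1,-1]))
O=s["position"]-Rc.apply([0.9,-0.8,21.6])
uv=[]
for X in((-45,25,7),(-45,-25,7),(-45,25,0),(-45,-25,0),(-43.5,5,45),(-43.5,-5,45)):
    p=proj(c,O+Rc.apply(X));q=cv2.cornerSubPix(g,np.float32(p).reshape(1,1,2),(4,4),(-1,-1),(3,40,.01)).ravel();print(X,p.round(1),q.round(1));uv.append(p)
im=c["color"][:,:,::-1].copy()
o=cv2.resize(im[110:320,140:420],(800,600),interpolation=cv2.INTER_CUBIC)
for p in uv:
    x,y=((p+.5-[140,110])*800/280).astype(int);cv2.drawMarker(o,(int(x),int(y)),(0,0,255),cv2.MARKER_CROSS,14,1)
cv2.imwrite("pics/E.png",o)
```

```text
(-45, 25, 7) [327.6 180.1] [326.2 179.3]
(-45, -25, 7) [236.6 180.1] [237.2 179.1]
(-45, 25, 0) [325.8 177.4] [326.2 179.3]
(-45, -25, 0) [238.4 177.4] [237.3 179. ]
(-43.5, 5, 45) [294.1 203.5] [293.3 205.8]
(-43.5, -5, 45) [270.8 203.5] [269.9 205.8]
```

View pics/E.png

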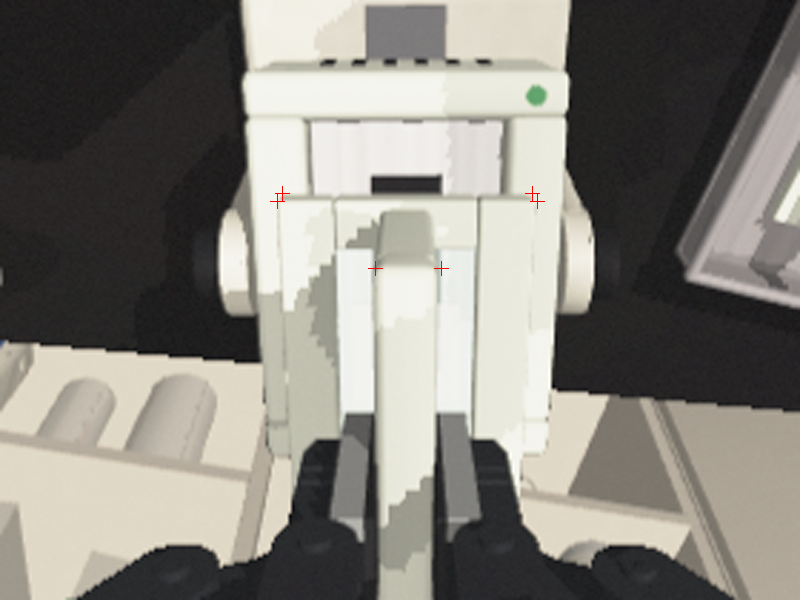

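The picture shows the held frame centred on the head (frame mid-line at column 407, plate at 408) with its corners within about 1 px of prediction; the glass end faces the robot and the label faces upslope. I'll descend along the face normal.

```bash
python3 -m handwheel '[{"tx":-0.02,"ty":0.01,"tz":0.4,"wx":0,"wy":-0.027,"wz":0,"fingers":0},{"tx":-0.02,"ty":0.01,"tz":0.8,"wx":0,"wy":-0.027,"wz":0,"fingers":0},{"tx":-0.02,"ty":0.01,"tz":1.1,"wx":0,"wy":-0.027,"wz":0,"fingers":0},{"tx":-0.02,"ty":0.01,"tz":1.27,"wx":0,"wy":-0.027,"wz":0,"fingers":0},{"tx":-0.02,"ty":0.01,"tz":1.27,"wx":0,"wy":-0.027,"wz":0,"fingers":0},{"tx":-0.02,"ty":0.01,"tz":1.27,"wx":0,"wy":-0.027,"wz":0,"fingers":0}]'
python3 seat.py 5 0
python3 - <<'E'
from m import *
d=grab("imF",("scene","wrist"));c=d["wrist"];g=cv2.cvtColor(c["color"],cv2.COLOR_RGB2GRAY);s=d["s"]
r=Ro.from_rotvec(s["ee_rot"]);Rc=r*Ro.from_matrix(np.diag([-1.,1,-1]));O=s["position"]-Rc.apply([0.9,-0.8,21.6])
# row through plate visible strip between frame near end (x=-45) and recess end (x=-50): column / row profiles
for y in(0,):
  for x in range(-62,-40,1):
    p=proj(c,O+Rc.apply([x,12,2]));u,v=p.round().astype(int);print(x,(u,v),c["color"][v,u].tolist(),end=" ")
E
```

```text
time_s: 15.68
position: [515.3, 178.1, 135.6]
ee_rot: [-0.321, 2.921, 0.034]
ft_force: [-0.1, -1.0, 0.2]
width: 0.108
grasp_force: 39.3
now [515.3 178.1 135.6] [-0.321  2.921  0.034]
[ 0.013 -0.013  0.136] [ 0.008  0.016 -0.004]
[ 0.013 -0.013  0.219] [ 0.008  0.016 -0.004]
tool-frame force [ 0.3  -0.98 -0.28] torque [-0.017  0.228  0.044] grip 39.28251922130585 in stage frame [ 0.76  0.79 13.14] [-0.0007 -0.0014  0.0003] 15.675
[515.3 178.2 135.6] [-0.321  2.921  0.034] [-0.1 -0.6 -0. ] 39.28207755088806 0.10726279845464011 [ 0.08 -0.34 -0.5   1.2   0.03 -0.14] 15.775
-62 (np.int64(304), np.int64(148)) [242, 241, 233] -61 (np.int64(304), np.int64(149)) [241, 241, 232] -60 (np.int64(304), np.int64(151)) [241, 241, 231] -59 (np.int64(304), np.int64(153)) [240, 240, 231] -58 (np.int64(304), np.int64(155)) [241, 240, 231] -57 (np.int64(304), np.int64(157)) [224, 224, 210] -56 (np.int64(304), np.int64(159)) [223, 223, 209] -55 (np.int64(304), np.int64(160)) [218, 217, 201] -54 (np.int64(304), np.int64(162)) [183, 181, 166] -53 (np.int64(304), np.int64(164)) [122, 120, 114] -52 (np.int64(304), np.int64(166)) [209, 203, 196] -51 (np.int64(304), np.int64(168)) [210, 204, 199] -50 (np.int64(303), np.int64(169)) [211, 204, 198] -49 (np.int64(303), np.int64(171)) [210, 204, 199] -48 (np.int64(303), np.int64(173)) [209, 203, 198] -47 (np.int64(303), np.int64(175)) [210, 205, 198] -46 (np.int64(303), np.int64(176)) [208, 203, 198] -45 (np.int64(303), np.int64(178)) [177, 174, 162] -44 (np.int64(303), np.int64(180)) [209, 208, 190] -43 (np.int64(303), np.int64(182)) [227, 227, 214] -42 (np.int64(303), np.int64(183)) [228, 227, 215] -41 (np.int64(303), np.int64(185)) [227, 226, 213]
```

Run:
```python
from m import *
d=pickle.load(open("imF.pkl","rb"));c=d["wrist"];s=d["s"]
r=Ro.from_rotvec(s["ee_rot"]);Rc=r*Ro.from_matrix(np.diag([-1.,1,-1]));O=s["position"]-Rc.apply([0.9,-0.8,21.6])
def hit(u,v,z):
    o,dd=ray(c,u,v);o=Rc.inv().apply(o-O);dd=Rc.inv().apply(dd);return (o+dd*(z-o[2])/dd[2]).round(1)
print("frame edge",hit(303,178,0),"recess wall top",hit(304,164,-9),hit(304,162.5,-9),"plate",hit(304,164.5,-13))
g=cv2.cvtColor(c["color"],cv2.COLOR_RGB2GRAY)
print("row170",[(u,int(g[170,u])) for u in range(215,345)])
```

```text
frame edge [-44.6  12.    0. ] recess wall top [-51.1  13.1  -9. ] [-52.   13.1  -9. ] plate [-50.1  13.4 -13. ]
row170 [(215, 240), (216, 240), (217, 240), (218, 240), (219, 240), (220, 240), (221, 240), (222, 240), (223, 240), (224, 240), (225, 239), (226, 237), (227, 235), (228, 231), (229, 209), (230, 178), (231, 165), (232, 125), (233, 197), (234, 231), (235, 230), (236, 231), (237, 233), (238, 232), (239, 231), (240, 231), (241, 232), (242, 231), (243, 231), (244, 230), (245, 229), (246, 228), (247, 229), (248, 231), (249, 233), (250, 231), (251, 211), (252, 210), (253, 209), (254, 205), (255, 206), (256, 203), (257, 202), (258, 200), (259, 204), (260, 206), (261, 209), (262, 211), (263, 212), (264, 210), (265, 209), (266, 209), (267, 209), (268, 208), (269, 208), (270, 207), (271, 207), (272, 207), (273, 208), (274, 208), (275, 210), (276, 211), (277, 213), (278, 212), (279, 213), (280, 214), (281, 215), (282, 214), (283, 213), (284, 213), (285, 210), (286, 209), (287, 208), (288, 208), (289, 210), (290, 212), (291, 212), (292, 213), (293, 212), (294, 213), (295, 211), (296, 206), (297, 205), (298, 206), (299, 208), (300, 208), (301, 206), (302, 206), (303, 205), (304, 206), (305, 209), (306, 213), (307, 214), (308, 213), (309, 213), (310, 211), (311, 211), (312, 211), (313, 209), (314, 212), (315, 213), (316, 215), (317, 215), (318, 216), (319, 215), (320, 214), (321, 213), (322, 214), (323, 214), (324, 214), (325, 214), (326, 204), (327, 109), (328, 111), (329, 116), (330, 136), (331, 157), (332, 175), (333, 195), (334, 213), (335, 222), (336, 222), (337, 222), (338, 223), (339, 222), (340, 223), (341, 223), (342, 224), (343, 224), (344, 224)]
```

```bash
python3 -m handwheel '[{"tx":0.013,"ty":-0.013,"tz":0.06,"wx":0,"wy":0.016,"wz":0,"fingers":0},{"tx":0.013,"ty":-0.013,"tz":0.12,"wx":0,"wy":0.016,"wz":0,"fingers":0},{"tx":0.013,"ty":-0.013,"tz":0.17,"wx":0,"wy":0.016,"wz":0,"fingers":0},{"tx":0.013,"ty":-0.013,"tz":0.19,"wx":0,"wy":0.016,"wz":0,"fingers":0},{"tx":0.013,"ty":-0.013,"tz":0.19,"wx":0,"wy":0.016,"wz":0,"fingers":0},{"tx":0.013,"ty":-0.013,"tz":0.19,"wx":0,"wy":0.016,"wz":0,"fingers":0}]' >/dev/null
python3 seat.py 0 -2 -3.5
```

```text
now [516.6 177.8 123.4] [-0.321  2.923  0.034]
[-0.009 -0.002  0.017] [ 0.01  -0.011 -0.003]
[-0.009 -0.002  0.05 ] [ 0.01  -0.011 -0.003]
[-0.009 -0.002  0.075] [ 0.01  -0.011 -0.003]
tool-frame force [0.06 0.05 0.85] torque [ 0.021  0.227 -0.009] grip 39.28498864173889 in stage frame [-0.51  0.14  1.01] [-0.0009  0.001   0.0002] 16.525
```

```bash
python3 -m handwheel '[{"tx":0,"ty":0,"tz":0.01,"wx":0,"wy":0,"wz":0,"fingers":0},{"tx":0,"ty":0,"tz":0.02,"wx":0,"wy":0,"wz":0,"fingers":0},{"tx":0,"ty":0,"tz":0.03,"wx":0,"wy":0,"wz":0,"fingers":0},{"tx":0,"ty":0,"tz":0.03,"wx":0,"wy":0,"wz":0,"fingers":0},{"tx":0,"ty":0,"tz":0.03,"wx":0,"wy":0,"wz":0,"fingers":0}]' >/dev/null
python3 seat.py; python3 -m handwheel '[{"tx":0,"ty":0,"tz":0.01,"wx":0,"wy":0,"wz":0,"fingers":0},{"tx":0,"ty":0,"tz":0.02,"wx":0,"wy":0,"wz":0,"fingers":0},{"tx":0,"ty":0,"tz":0.02,"wx":0,"wy":0,"wz":0,"fingers":0},{"tx":0,"ty":0,"tz":0.02,"wx":0,"wy":0,"wz":0,"fingers":0}]' >/dev/null
python3 seat.py
```

```text
now [517.1 177.9 121.8] [-0.321  2.923  0.034]
tool-frame force [ 0.23  0.66 -2.65] torque [-0.132  0.07   0.026] grip 39.65039849281311 in stage frame [-0.31  0.13 -0.66] [-0.0009  0.0005  0.0002] 17.15
now [517.3 177.9 120.6] [-0.321  2.923  0.034]
tool-frame force [-1.77  1.56 -3.28] torque [-0.162 -0.133 -0.017] grip 39.82543766498566 in stage frame [-0.33  0.11 -1.91] [-0.0008  0.0006  0.0003] 17.65
```

```bash
cat > avg.py <<'E'
from m import *
F=[];T=[]
for i in range(12):
    ctrl.get_image("wrist");s=ctrl.sense();q=Ro.from_rotvec(s["ee_rot"]).inv();F.append(q.apply(s["ft_force"]));T.append(q.apply(s["wrist_torque"]))
print("F",np.mean(F,0).round(2),np.std(F,0).round(2),"T",np.mean(T,0).round(3),np.std(T,0).round(3))
E
python3 avg.py; python3 seat.py
```

```text
F [-2.8   0.54 -3.69] [0.51 0.47 0.53] T [-0.183 -0.249  0.003] [0.035 0.051 0.019]
now [517.1 177.8 120.4] [-0.321  2.923  0.034]
tool-frame force [-2.64  0.89 -3.05] torque [-0.099 -0.238 -0.006] grip 39.85294997692108 in stage frame [-0.56  0.06 -2.06] [-0.0007  0.0011  0.0003] 18.25
```

```bash
python3 -m handwheel '[{"tx":-0.008,"ty":0,"tz":0,"wx":0,"wy":0,"wz":0,"fingers":0},{"tx":-0.016,"ty":0,"tz":0.01,"wx":0,"wy":0,"wz":0,"fingers":0},{"tx":-0.016,"ty":0,"tz":0.01,"wx":0,"wy":0,"wz":0,"fingers":0},{"tx":-0.016,"ty":0,"tz":0.01,"wx":0,"wy":0,"wz":0,"fingers":0}]' >/dev/null
python3 avg.py; python3 seat.py
```

```text
F [ 3.19 -0.05 -4.25] [0.84 0.51 0.62] T [0.071 1.028 0.006] [0.035 0.089 0.018]
now [518.  178.1 119.9] [-0.321  2.924  0.034]
tool-frame force [ 2.58 -0.99 -3.48] torque [ 0.059  1.01  -0.011] grip 39.91990327835083 in stage frame [ 0.22  0.15 -2.77] [-0.0009  0.0014  0.0003] 19.35
```

```bash
python3 -m handwheel '[{"tx":0.008,"ty":0,"tz":0,"wx":0,"wy":0.08,"wz":0,"fingers":0},{"tx":0.008,"ty":0,"tz":0,"wx":0,"wy":0.17,"wz":0,"fingers":0},{"tx":0.008,"ty":0,"tz":0,"wx":0,"wy":0.17,"wz":0,"fingers":0},{"tx":0.008,"ty":0,"tz":0,"wx":0,"wy":0.17,"wz":0,"fingers":0}]' >/dev/null
python3 avg.py; python3 seat.py
```

```text
F [ 1.08  0.61 -3.95] [0.67 0.29 0.38] T [-0.075  0.413  0.013] [0.024 0.089 0.027]
now [517.8 178.  120. ] [-0.323  2.938  0.032]
tool-frame force [ 1.26  0.84 -4.51] torque [-0.1    0.265  0.063] grip 39.88210916519165 in stage frame [ 0.05  0.12 -2.6 ] [-0.0009  0.0156  0.0003] 20.45
```

Contact moment analysis shows the slope is about 0.188 (matching the window triangulation), and the load is now central. I'll press further in small steps.

```bash
python3 -m handwheel '[{"tx":0.002,"ty":0,"tz":0.01,"wx":0,"wy":0,"wz":0,"fingers":0},{"tx":0.004,"ty":0,"tz":0.02,"wx":0,"wy":0,"wz":0,"fingers":0},{"tx":0.004,"ty":0,"tz":0.03,"wx":0,"wy":0,"wz":0,"fingers":0},{"tx":0.004,"ty":0,"tz":0.037,"wx":0,"wy":0,"wz":0,"fingers":0},{"tx":0.004,"ty":0,"tz":0.037,"wx":0,"wy":0,"wz":0,"fingers":0}]' >/dev/null
python3 avg.py; python3 seat.py
```

```text
F [ 0.44  0.81 -6.32] [0.48 0.66 0.58] T [-0.127  0.211  0.014] [0.033 0.026 0.02 ]
now [518.1 178.1 118.1] [-0.323  2.937  0.032]
tool-frame force [ 0.13  1.96 -6.56] torque [-0.133  0.223 -0.007] grip 40.184969902038574 in stage frame [-0.02  0.11 -4.56] [-0.0008  0.0152  0.0003] 21.675
```

```bash
python3 -m handwheel '[{"tx":0.002,"ty":0,"tz":0.008,"wx":0,"wy":-0.04,"wz":0,"fingers":0},{"tx":0.002,"ty":0,"tz":0.008,"wx":0,"wy":-0.04,"wz":0,"fingers":0},{"tx":0.002,"ty":0,"tz":0.008,"wx":0,"wy":-0.04,"wz":0,"fingers":0},{"tx":0.002,"ty":0,"tz":0.008,"wx":0,"wy":-0.04,"wz":0,"fingers":0}]' >/dev/null
python3 avg.py; python3 seat.py
python3 - <<'E'
from m import *
d=grab("imG",("wrist","top","scene"));c=d["wrist"];s=d["s"];g=cv2.cvtColor(c["color"],cv2.COLOR_RGB2GRAY)
r=Ro.from_rotvec(s["ee_rot"]);Rc=r*Ro.from_matrix(np.diag([-1.,1,-1]));O=s["position"]-Rc.apply([0.9,-0.8,21.6])
for X in((-45,25,7),(-45,-25,7)):
    p=proj(c,O+Rc.apply(X));print(p.round(1),cv2.cornerSubPix(g,np.float32(p).reshape(1,1,2),(4,4),(-1,-1),(3,40,.01)).ravel().round(1))
p=proj(c,O+Rc.apply([-45,12,7])).round().astype(int);print("col",p,[int(v) for v in g[p[1]-22:p[1]+8,p[0]]])
a=proj(c,O+Rc.apply([-46,0,2])).round().astype(int);q=proj(c,O+Rc.apply([-20,0,7])).round().astype(int)
print("row",q,[(u,int(g[q[1],u])) for u in list(range(225,246))+list(range(318,345))])
# frame vs. rest: has reader LED moved? green blob
for n,f in(("before","im3"),("after","imG")):
    t=pickle.load(open(f+".pkl","rb"))["scene"]["color"].astype(int);m=((t[:,:,1]-t[:,:,0]>25)&(t[:,:,1]-t[:,:,2]>15));m[:190]=0;m[290:]=0;m[:,:200]=0;m[:,300:]=0;ys,xs=np.nonzero(m);print(n,len(xs),xs.mean().round(1) if len(xs) else 0,ys.mean().round(1) if len(xs) else 0)
E
```

```text
F [-0.27  0.96 -6.84] [0.45 0.35 0.51] T [-0.143  0.199  0.016] [0.038 0.028 0.029]
now [518.2 178.1 117.7] [-0.322  2.933  0.032]
tool-frame force [-0.93  0.95 -6.2 ] torque [-0.139  0.166 -0.013] grip 40.24938404560089 in stage frame [ 0.02  0.11 -4.92] [-0.0008  0.0114  0.0002] 22.775
[518.2 178.1 117.7] [-0.322  2.933  0.032] [-1.3 -0.1  7.2] 40.24959146976471 0.10698935469801966 [ 0.08 -0.31 -0.51  1.18  0.03 -0.14] 22.925
[327.6 180. ] [327.6 180. ]
[236.6 180.1] [234.6 182.5]
col [304 180] [239, 238, 238, 238, 238, 238, 238, 237, 230, 215, 201, 184, 163, 134, 123, 127, 174, 203, 204, 190, 172, 175, 206, 222, 224, 223, 223, 223, 223, 223]
row [282 223] [(225, 235), (226, 233), (227, 228), (228, 206), (229, 178), (230, 170), (231, 162), (232, 144), (233, 146), (234, 208), (235, 214), (236, 162), (237, 163), (238, 166), (239, 209), (240, 178), (241, 177), (242, 177), (243, 178), (244, 177), (245, 178), (318, 222), (319, 222), (320, 222), (321, 222), (322, 222), (323, 224), (324, 227), (325, 192), (326, 132), (327, 133), (328, 132), (329, 128), (330, 109), (331, 109), (332, 112), (333, 124), (334, 144), (335, 161), (336, 179), (337, 197), (338, 214), (339, 219), (340, 220), (341, 220), (342, 220), (343, 220), (344, 220)]
before 4 253.5 236.5
after 4 253.5 236.5
```

```bash
python3 -c '
from bench import ctrl
print(ctrl.hand_in())'
```

```text
the job is handed in; nothing more can be done
None
```

I handed the job in at about 23 s, but the hand-in gave no verdict, so success isn't confirmed: the snapped carrier lies flat and released in the tray, and the whole carrier is still gripped in the recess, label end upslope, pressing about 7 N (plate about 3.7 mm in by the spring figures), with no movement of the reader's head seen in the scene camera.

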